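# Load the pull tester and make its proof pull

## Robot

A 6-joint arm with a two-finger parallel gripper is mounted at the origin on a cart in front of the work surface, level with it; the furniture and walls round the work are solid. World frame = base frame: x ahead of the robot, y to its left, z up, the work surface at z = 0. Lengths are in m, angles in rad, forces in N, time in s.
With the tool pointing down it reaches from about 0.375 to 0.9 m from the base axis. Payload 3.1 kg.
Tool frame: the origin (TCP) lies on the mounting face of the last link; the fingertips stand 173 mm ahead of it and the grasp point (between the pads) lies 155 mm ahead of it; y points along the fingers, z is the direction in which the jaws open and shut, and the axes are right-handed (so a half turn about y gives the same grasp; the last joint's range is limited). The gripper opens to 85 mm and grips with 20 to 120 N. Pads are 22 mm wide; open, the fingers measure 114 mm over their backs; the gripper's body (76 mm by 85 mm) begins 54 mm behind the grasp point. The pads swing forward as they close: fully open they stand 13 mm farther back than shut.
Start: joints at [0.963, 0.527, 1.433, -0, 1.181, -0.178], TCP at [0.26, 0.568, 0.405] pointing down, gripper open.
Joint ranges: [-3.08, 3.08], [-0.75, 2.2], [0.22, 2.44], [-1.43, 4.57], [0, 2.65], [-2.85, 2.85]. Speed limits (rad/s): [2.79, 2.79, 3.14, 3.14, 3.14, 3.14].

## Interface

Orientations are given as a unit quaternion [x, y, z, w].
In Python, from bench import ctrl gives the robot as it stands. The module is installed in compiled form; this text tells all that it offers.
- The arm moves only by the shell command python3 -m creep 'ROWS' [OPENING] [FORCE]. ROWS is JSON, a list of rows, each an object with "offset": the shift along the tool's x, y, z in cm, a list of three; "dr": the turn, a rotation vector about the tool's x, y, z in degrees, a list of three. A call has 1 to 8 rows; each row is the pose to reach, as a shift and turn from the pose commanded when the call began, along the tool's axes at that moment; what a row does not reach only later rows make up. A row lasts 1/10 s, in which the tool goes at most 50 mm and 8.59 degrees, less where a joint would pass 70% of its speed; a pose out of reach is approached as far as the arm can. A call with a gripper value outside its range is refused whole. OPENING is the finger opening in cm, from 0 to 8.54, set as the call begins (- or left out, the last holds). The fingers move at their own pace and stop on an object; FORCE is the grip in N (left out, the last holds). Time passes only in rows, so rows that repeat a pose let the fingers close. It gives the time, the measured TCP pose, the force and the opening at its end, in the units of the state.
- ctrl.read_state(): the state, without advancing time (a new reading comes with each control period).
- ctrl.camera(name): name is "scene" or "top"; returns a dict with "image" (384x512x3 uint8, red, green, blue), "camera_matrix" (3x3 intrinsics, pixels), "R" (3x3) and "t" (3): a world point X has camera coordinates R X + t. Camera axes: x right, y down, z forward; pixel columns grow to the right and rows downward; lengths in m; the calibration is good to about 2 mm. A picture is of the moment at which its call begins. There is no depth.
- ctrl.close_job(): hands the job in, once; it reports no verdict.
Trained networks look in a picture, given as the dict that the camera call returned (one of the last four; its "shot" number tells which), for a name from the list of things; names that differ only in an ending like _2 or _b are one class to them, and where a whole thing is asked for, a point or a joint stands for the part that bears it (a point fixed in the world has none). Each returns a list of dicts, best first, with "p" (0 to 1); they miss things now and then, are a little off and sometimes report something else, mostly with a low value. They report only what shows in the picture. A call takes as long as a camera call. They do not tell look-alikes from the thing itself.
- ctrl.search_frame(query, picture): "rect" ([centre column, centre row, width, height] as shares, 0 to 1, of the picture: columns of its width, rows of its height, round what is visible of it).
The state is a dict: "t": time; "joint_pos": joint angles; "joint_vel": joint speeds; "effort": joint torques, N m; "ee_pos": TCP position; "orientation": TCP orientation; "force": force on the tool from outside, world axes, zero at the start; "ft_torque": the same for the moment, N m; "grip_width": opening from 0.0 (shut) to 1.0 (fully open).
Only numpy, scipy, OpenCV 4.12 (cv2) and the standard library are available. Lean on these libraries where they do the work, as an engineer would, in place of code of your own. Each camera call takes 0.05 s, during which the arm holds its last target.

## Task

Get the pull tester ready: put every test plate from the worktop into a seat of the bed, one to a seat, and press each down until it sits level and flush with the bed's top, and set the two-wheel selector to code 4 2 (left wheel 4, right wheel 2). Only then make the proof pull: draw the gauge handle out to the red marker, keep it on the mark for five seconds, and let it go back fully home. Leave the handle, wheels and seated plates as set, and do not disturb the red-capped bottle or the timer.

Things in the scene. Friction and masses are not known exactly. Their poses are not given: they have to be found in the camera images.
- bed: aluminium plate bed of the pull tester, 192 x 156 x 30 mm, fixed to the worktop; origin under its centre, its top face 30 mm up; four rectangular seats in two rows
- seat0 (a point): centre of one of the four seats, at the level of the bed's top face (30 mm above the worktop); axes as the bed's. The opening is 78 mm along x by 60 mm along y. Inside lies a black lift pad, at first 3 mm below the top face; it sinks up to 7 mm straight down when pressed with about 8 N and stays where it is left (it does not spring back), so that a plate pressed fully home has its top flush with the bed
- seat1 (a point): centre of one of the four seats, at the level of the bed's top face (30 mm above the worktop); axes as the bed's. The opening is 78 mm along x by 60 mm along y. Inside lies a black lift pad, at first 3 mm below the top face; it sinks up to 7 mm straight down when pressed with about 8 N and stays where it is left (it does not spring back), so that a plate pressed fully home has its top flush with the bed
- seat2 (a point): centre of one of the four seats, at the level of the bed's top face (30 mm above the worktop); axes as the bed's. The opening is 78 mm along x by 60 mm along y. Inside lies a black lift pad, at first 3 mm below the top face; it sinks up to 7 mm straight down when pressed with about 8 N and stays where it is left (it does not spring back), so that a plate pressed fully home has its top flush with the bed
- seat3 (a point): centre of one of the four seats, at the level of the bed's top face (30 mm above the worktop); axes as the bed's. The opening is 78 mm along x by 60 mm along y. Inside lies a black lift pad, at first 3 mm below the top face; it sinks up to 7 mm straight down when pressed with about 8 N and stays where it is left (it does not spring back), so that a plate pressed fully home has its top flush with the bed
- plate0: test plate, white with a blue coated face, 70 (x) x 52 (y) x 10 mm, 0.15 kg, loose; origin at the centre of its underside. An upright orange grip fin, 14 mm thick along x, 38 mm long along y, stands in the middle of its top from 10 mm to 46 mm above the underside. It fits a seat either way round with 4 mm of play on each side. Some of the four plates may be absent
- plate1: test plate, white with a blue coated face, 70 (x) x 52 (y) x 10 mm, 0.15 kg, loose; origin at the centre of its underside. An upright orange grip fin, 14 mm thick along x, 38 mm long along y, stands in the middle of its top from 10 mm to 46 mm above the underside. It fits a seat either way round with 4 mm of play on each side. Some of the four plates may be absent
- plate2: test plate, white with a blue coated face, 70 (x) x 52 (y) x 10 mm, 0.15 kg, loose; origin at the centre of its underside. An upright orange grip fin, 14 mm thick along x, 38 mm long along y, stands in the middle of its top from 10 mm to 46 mm above the underside. It fits a seat either way round with 4 mm of play on each side. Some of the four plates may be absent
- plate3: test plate, white with a blue coated face, 70 (x) x 52 (y) x 10 mm, 0.15 kg, loose; origin at the centre of its underside. An upright orange grip fin, 14 mm thick along x, 38 mm long along y, stands in the middle of its top from 10 mm to 46 mm above the underside. It fits a seat either way round with 4 mm of play on each side. Some of the four plates may be absent
- mat: green silicone mat, 230 x 200 mm and under 1 mm thick, on which the plates lie at the start; origin at its centre
- gauge: spring gauge of the pull tester: grey base plate 385 x 100 x 10 mm with a blue spring housing 60 mm high at its far (+x) end, fixed to the worktop. Origin on the worktop; the handle stands at x = +45 mm, y = 0 of this frame when home and is pulled towards -x; the housing begins at x = +120 mm. A tick scale in 10 mm steps lies beside the handle
- puller (a joint): how far the gauge handle is pulled out, m: 0 = home, at most 0.12. A spring draws it home (3 N at home, 100 N per m more), damped so that it runs back at no more than about 0.25 m/s
- pull_handle (a point): grip point of the black upright gauge handle, 80 mm above the worktop; the handle is 14 mm thick along the gauge's x, 44 mm wide along y, and reaches from 22 to 102 mm height; the 12 mm rod behind it has its top at 42 mm. Moves with the handle; axes as the gauge's
- pointer (a point): pointer of the handle at the scale; same x as the handle in the gauge frame
- red_mark (a point): red marker flag on the scale edge (18 mm wide, 26 mm high on the base plate, at y = +48 mm of the gauge frame), held by 8 N of friction; the handle is on the mark when pointer and red_mark have the same x in the gauge frame
- marker (a joint): place of the red marker, m: the value of joint puller at which the pointer stands at the marker
- selector: two-wheel code selector: grey housing 136 x 168 x 50 mm, fixed; origin under its centre, front towards -x, with a raised bezel along the front edge (20 mm deep, its top 68 mm above the worktop) that carries a red arrow in front of each wheel
- wheel_left_axis (a point): centre of the left (+y) digit wheel, on its axle, 50 mm above the worktop; axes as the selector's (axle along y). The white wheel has a radius of 45 mm and is 18 mm wide; its upper half stands out of the housing, whose top is level with the axle. The two wheels' centres are 72 mm apart
- wheel_right_axis (a point): centre of the right (-y) digit wheel, on its axle, 50 mm above the worktop; axes as the selector's (axle along y). The white wheel has a radius of 45 mm and is 18 mm wide; its upper half stands out of the housing, whose top is level with the axle. The two wheels' centres are 72 mm apart
- wheel_left (a joint): turn of the left digit wheel, rad: digit d stands at its red arrow at 0.6283 x d (range -0.3 to 6.0; digits 0 to 9 once round). Grows as the top of the wheel moves towards the selector's front (-x). The digit at the arrow is the one 46 degrees forward of the wheel's top, just above the arrow. A stiff wheel (0.06 N m) that stays where it is left; no clicks
- wheel_right (a joint): turn of the right digit wheel, rad: digit d stands at its red arrow at 0.6283 x d (range -0.3 to 6.0; digits 0 to 9 once round). Grows as the top of the wheel moves towards the selector's front (-x). The digit at the arrow is the one 46 degrees forward of the wheel's top, just above the arrow. A stiff wheel (0.06 N m) that stays where it is left; no clicks
- bottle_amber: bottle with an orange-red cap, 71 mm wide and 156 mm tall, loose bystander; origin at the centre of its underside
- lab_timer: small white timer, 58 x 64 x 19 mm, loose bystander; origin at the centre of its underside
Not all that is in view belongs to the job. Leave any turquoise look-alike of the plate1 alone.

How it is judged:
By the outcome, as a careful person would: the job done as asked, in the order asked, and still so for the second after the job is handed in, with the robot touching nothing.
Of plate0, plate1, plate2, plate3 only 2 to 4 are there at a start; the rules pass over those that are not, and their reading is None.
At some moment in a run one of plate0, plate1, plate2, plate3 may be knocked a few centimetres aside while the robot is not near it.
Once in a run the grip may slacken for a moment while it holds something.
It also fails if it takes over 210 s, if anything falls off the work surface, if the arm or the gripper's body presses on something with over 40 N, if the wrist force passes 120 N, or if a joint passes its speed limit or range.

## Working session

There is one attempt and no reset: what is moved stays moved. The work goes in short steps, Python scripts to look and compute and a shell command to move; the robot and the scene stay as the last step left them, time stands still between calls to the robot, and variables do not carry over. Pictures are saved under pics/ and viewed, and the job is handed in when it is done.

```bash
mkdir -p pics; ls; python3 - <<'E'
from bench import ctrl
import cv2,numpy as np
s=ctrl.read_state(); print({k:np.round(v,3) for k,v in s.items()})
for n in ("scene","top"):
    p=ctrl.camera(n); cv2.imwrite(f"pics/{n}0.png",cv2.cvtColor(p["image"],cv2.COLOR_RGB2BGR))
    print(n,p["camera_matrix"].tolist(),p["R"].round(4).tolist(),p["t"].round(4).tolist(),p['shot'])
    for q in ["plate0","bed","gauge","selector","pull_handle","red_mark","wheel_left","bottle_amber","lab_timer","mat"]:
        r=ctrl.search_frame(q,p)
        print(q,[(round(d["p"],2),[round(a*b) for a,b in zip(d["rect"],(512,384,512,384))]) for d in r])
E
```

```text
pics
{'t': np.float64(0.0), 'joint_pos': array([ 0.963,  0.528,  1.434,  0.   ,  1.181, -0.178]), 'joint_vel': array([-0.001, -0.   , -0.001, -0.001, -0.   , -0.   ]), 'effort': array([ 1.0000e-03, -4.4236e+01, -1.7803e+01, -0.0000e+00,  8.0000e-03,
       -0.0000e+00]), 'ee_pos': array([0.26 , 0.568, 0.404]), 'orientation': array([ 0.692, -0.151,  0.15 , -0.69 ]), 'force': array([ 1.067, -0.403, -0.372]), 'ft_torque': array([ 0.028, -0.022, -0.018]), 'grip_width': np.float64(0.998)}
scene [[432.850834775103, 0.0, 252.62896097287953], [0.0, 432.850834775103, 194.66395751799212], [0.0, 0.0, 1.0]] [[0.5099, -0.8602, -0.0043], [-0.6435, -0.3781, -0.6655], [0.5708, 0.3421, -0.7464]] [-0.3301, 0.4444, 1.14] 1
plate0 [(0.84, [185, 227, 26, 16]), (0.82, [239, 267, 24, 24]), (0.77, [210, 236, 24, 25]), (0.72, [231, 216, 22, 25]), (0.71, [323, 190, 22, 23]), (0.69, [280, 166, 26, 22]), (0.58, [289, 199, 15, 15]), (0.53, [203, 206, 21, 19])]
bed [(0.82, [148, 195, 71, 52])]
gauge [(0.65, [339, 266, 89, 110])]
selector [(0.73, [277, 237, 60, 56])]
pull_handle [(0.84, [338, 267, 22, 24])]
red_ma
[... 423 characters left out ...]
8, 0.0036, -0.1195], [0.1195, 0.0185, -0.9927]] [0.0216, 0.6148, 1.2489] 2
plate0 [(0.86, [293, 160, 13, 25]), (0.72, [296, 253, 17, 25]), (0.71, [316, 135, 22, 17]), (0.68, [256, 209, 18, 22]), (0.68, [253, 241, 16, 18]), (0.63, [377, 208, 15, 22]), (0.6, [226, 209, 13, 22]), (0.58, [264, 125, 23, 20]), (0.51, [227, 243, 16, 20])]
bed [(0.71, [171, 232, 53, 61])]
gauge [(0.69, [372, 205, 34, 117])]
selector [(0.8, [312, 207, 54, 46])]
pull_handle [(0.64, [375, 209, 20, 23])]
red_mark [(0.36, [376, 208, 19, 21])]
wheel_left [(0.53, [299, 208, 12, 24]), (0.47, [225, 207, 15, 22])]
bottle_amber [(0.84, [202, 156, 26, 28])]
lab_timer [(0.64, [256, 158, 15, 21])]
mat [(0.97, [241, 227, 62, 70])]
```

```bash
python3 - <<'E'
import cv2
a=cv2.imread("pics/top0.png"); cv2.imwrite("pics/top0b.png",cv2.resize(a[95:295,130:410],None,fx=2.85,fy=2.85,interpolation=cv2.INTER_CUBIC))
a=cv2.imread("pics/scene0.png"); cv2.imwrite("pics/scene0b.png",cv2.resize(a[120:340,90:400],None,fx=2.55,fy=2.55,interpolation=cv2.INTER_CUBIC))
E
```

```text
(no output)
```

View pics/top0b.png

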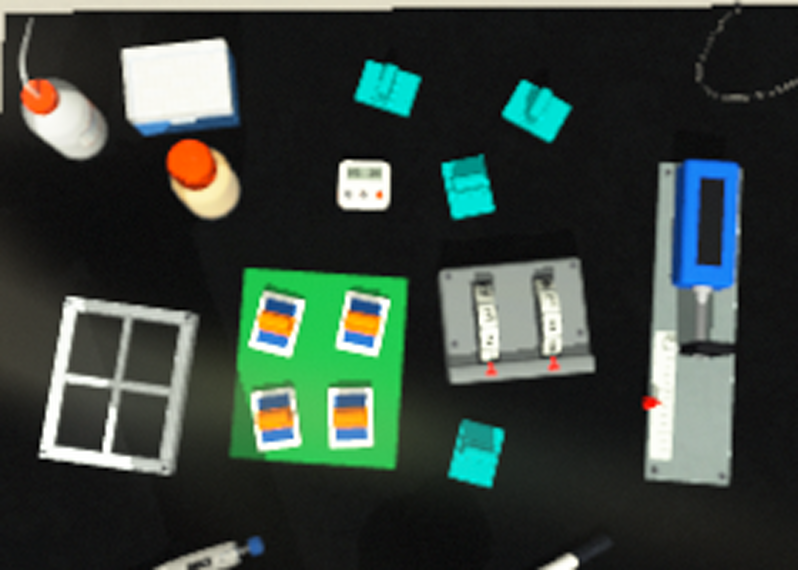

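View pics/scene0b.png

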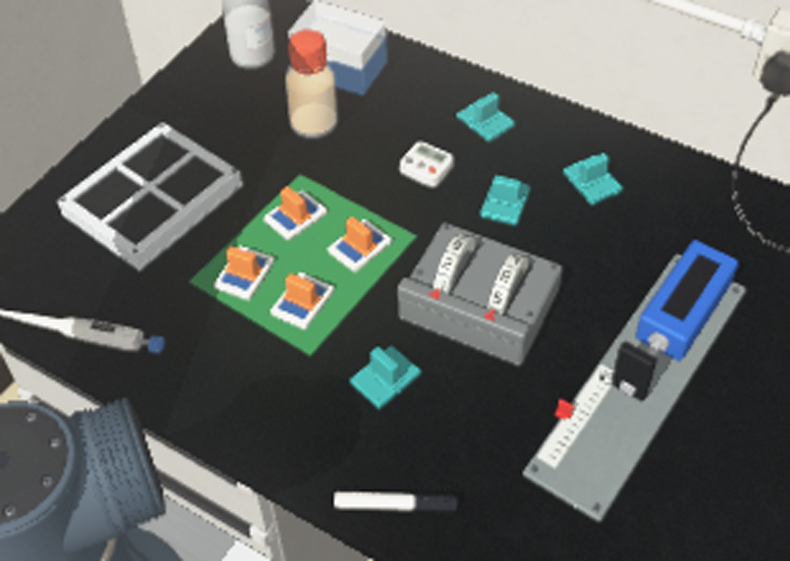

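Left of top view: empty four-seat bed. Green mat: four white/blue/orange plates, the ones meant (full-image top pixels about (227,208), (257,208), (226,242), (253,242)). The turquoise items at (266,126), (318,134), (294,160) and (297,254) are look-alikes to leave alone. The selector is at (312,207), the gauge at (375,208), the red marker at about (359,236). Now I'll fit poses with silhouettes from both cameras.

```bash
cat > h.py <<'E'
from bench import ctrl
import cv2,numpy as np
from scipy.optimize import minimize
from scipy.spatial.transform import Rotation as Ro
U=4
def proj(p,X):
    c=np.asarray(X)@np.asarray(p["R"]).T+np.asarray(p["t"]); k=c@np.asarray(p["camera_matrix"]).T
    return k[:,:2]/k[:,2:]
def unproj(p,uv,z):
    R=np.asarray(p["R"]);C=-R.T@p["t"];d=R.T@np.linalg.inv(p["camera_matrix"])@np.array([uv[0],uv[1],1.])
    return C+d*(z-C[2])/d[2]
def box(x0,x1,y0,y1,z0,z1): return np.array([[x,y,z] for x in(x0,x1) for y in (y0,y1) for z in (z0,z1)])
def place(P,x,y,a,z=0):
    c,s=np.cos(a),np.sin(a); return np.c_[P[:,0]*c-P[:,1]*s+x,P[:,0]*s+P[:,1]*c+y,P[:,2]+z]
MODEL=dict(
 plate=[box(-.035,.035,-.026,.026,0,.010),box(-.007,.007,-.019,.019,.010,.046)],
 bed=[box(-.096,.096,-.078,.078,0,.03)],
 selector=[box(-.068,.068,-.084,.084,0,.05),box(-.068,-.048,-.084,.084,0,.068)],)
def render(p,boxes,pose,roi,z=0):
    x0,y0,w,h=roi; m=np.zeros((h*U,w*U),np.uint8)
    for b in boxes:
        uv=(proj(p,place(b,*pose,z))-[x0,y0]+.5)*U-.5
        cv2.fillConvexPoly(m,np.round(cv2.convexHull(uv.astype(np.float32))*16).astype(np.int32),1,shift=4)
    return m
def up(p,roi):
    x0,y0,w,h=roi
    return cv2.resize(p["image"][y0:y0+h,x0:x0+w],None,fx=U,fy=U,interpolation=cv2.INTER_CUBIC).astype(int)
def fit(items,boxes,pose0,z=0):
    """items: list of (picture, roi, mask)"""
    def f(v):
        e=0
        for p,roi,m in items:
            r=render(p,boxes,(v[0]/100,v[1]/100,v[2]/10),roi,z); e+=1-(r&m).sum()/max(1,(r|m).sum())
        return e/len(items)
    v0=np.array([pose0[0]*100,pose0[1]*100,pose0[2]*10]);best=None
    for da in (-1,0,1):
        r=minimize(f,v0+[0,0,da],method="Nelder-Mead",options=dict(initial_simplex=v0+[0,0,da]+np.array([[0,0,0],[1,0,0],[0,1,0],[0,0,1.5]]),xatol=.005,fatol=1e-5))
        if best is None or r.fun<best.fun: best=r
    return best.x[0]/100,best.x[1]/100,best.x[2]/10,best.fun
def platemask(a):
    r,g,b=a[...,0],a[...,1],a[...,2]
    org=(r>g+35)&(r>b+50)&(r>90)
    blu=(b>r+25)&(b>g+15)
    wh=(np.minimum(r,b)>110)&(abs(r-b)<70)&(g-np.minimum(r,b)<40)
    return (org|blu|wh).astype(np.uint8)
def biggest(m,near=None):
    m=cv2.morphologyEx(m,cv2.MORPH_CLOSE,np.ones((5,5),np.uint8))
    n,l,s,c=cv2.connectedComponentsWithStats(m)
    i=1+np.argmax(s[1:,4]); return (l==i).astype(np.uint8)
def pics():
    return ctrl.camera("top"),ctrl.camera("scene")
def save(p,n): cv2.imwrite(f"pics/{n}.png",cv2.cvtColor(p["image"],cv2.COLOR_RGB2BGR))
def crop(p,n,x0,y0,w,h,f): cv2.imwrite(f"pics/{n}.png",cv2.resize(cv2.cvtColor(p["image"],cv2.COLOR_RGB2BGR)[y0:y0+h,x0:x0+w],None,fx=f,fy=f,interpolation=cv2.INTER_CUBIC))
def plates(t,s,guess,roiw=20):
    out=[]
    for g in guess:
        it=[]
        for p in (t,s):
            if p is None: continue
            uv=proj(p,[[g[0],g[1],.015]])[0].round().astype(int)
            roi=(uv[0]-roiw,uv[1]-roiw,2*roiw,2*roiw); m=platemask(up(p,roi))
            m=cv2.morphologyEx(m,cv2.MORPH_CLOSE,np.ones((5,5),np.uint8))
            n,l,st,c=cv2.connectedComponentsWithStats(m)
            d=[np.hypot(*(c[i]-roiw*U)) if st[i,4]>400 else 1e9 for i in range(1,n)]
            m=(l==1+int(np.argmin(d))).astype(np.uint8)
            it.append((p,roi,m))
        out.append([fit(it,MODEL["plate"],g,0)]+[fit([i],MODEL["plate"],g,0) for i in it])
    return out
E
python3 - <<'E'
from h import *
t,s=pics()
G=[unproj(t,uv,.02) for uv in [(227,208),(257,208),(226,242),(253,242)]]
for o in plates(t,s,[(g[0],g[1],0) for g in G]):
    for q in o: print(np.round(q,4),end="  ")
    print()
for nm,th,uv in (("bed",70,((171,231),(148,195))),("selector",60,((312,207),(277,237)))):
    its=[]
    for p,c in zip((t,s),uv):
        roi=(c[0]-45,c[1]-45,90,90); a=up(p,roi)
        m=((a.min(2)>th)&(a.max(2)-a.min(2)<45)).astype(np.uint8)
        m=biggest(m); k,_=cv2.findContours(m,cv2.RETR_EXTERNAL,cv2.CHAIN_APPROX_NONE); cv2.drawContours(m,k,-1,1,-1)
        its.append((p,roi,m)); cv2.imwrite(f"pics/m_{nm}_{p['shot']}.png",m*255)
    g=unproj(t,uv[0],.03)
    B=MODEL[nm]
    if nm=="selector":
        th_=np.linspace(0,2*np.pi,40)
        B=B+[np.array([[.045*np.cos(q),yy+dy,.05+.045*np.sin(q)] for q in th_ for dy in(-.009,.009)]) for yy in(.036,-.036)]
    for I in (its,its[:1],its[1:]): print(nm,np.round(fit(I,B,(g[0],g[1],0)),4))
E
```

```text
[ 0.5579  0.136  -0.2365  0.0669]  [ 0.5585  0.1362 -0.2501  0.0378]  [ 0.5564  0.1356 -0.2313  0.0609]  
[ 0.558   0.0317 -0.199   0.0658]  [ 0.5585  0.0317 -0.2142  0.0344]  [ 0.5563  0.0323 -0.2102  0.0673]  
[0.4427 0.1372 0.1475 0.0658]  [0.4436 0.1369 0.1437 0.0463]  [0.4413 0.1371 0.1502 0.0548]  
[0.4448 0.0463 0.02   0.062 ]  [0.4457 0.0462 0.019  0.0199]  [0.4429 0.0463 0.06   0.0601]  
bed [ 0.4832  0.3248 -0.1369  0.0281]
bed [ 0.4842  0.3252 -0.1391  0.0294]
bed [ 0.4811  0.3241 -0.136   0.0209]
selector [ 0.5582 -0.1486  0.0859  0.0298]
selector [ 0.5582 -0.1487  0.0856  0.0186]
selector [ 0.5576 -0.147   0.0949  0.0407]
```

```bash
cat >> h.py <<'E'
SEL=(.558,-.1482,.088)
def wheelstrip(p,side,sel=SEL,phi=(-100,100),n=4):
    """rows: phi deg descending (back at top), cols: y from +9 to -9mm"""
    ph=np.radians(np.arange(phi[0],phi[1],1/ n)); ys=np.linspace(.009,-.009,40)
    PH,Y=np.meshgrid(ph,ys,indexing="ij")
    P=np.c_[(-.045*np.sin(PH)).ravel(),(Y+side*.036).ravel(),(.05+.045*np.cos(PH)).ravel()]
    uv=proj(p,place(P,*sel)).astype(np.float32).reshape(*PH.shape,2)
    return cv2.remap(p["image"],uv,None,cv2.INTER_CUBIC)
def wheelpic(name,t,s,sel=SEL):
    out=[]
    for p in(t,s):
        for side in (1,-1):
            a=wheelstrip(p,side,sel,(-30,90)); a=cv2.cvtColor(a,cv2.COLOR_RGB2BGR); a=cv2.resize(a,(150,480),interpolation=cv2.INTER_CUBIC)
            cv2.line(a,(0,int(76*4)),(15,int(76*4)),(0,0,255),1)
            for d in range(-30,90,10): cv2.line(a,(145,(d+30)*4),(150,(d+30)*4),(0,160,0),1)
            out+=[a,np.full((480,12,3),128,np.uint8)]
    cv2.imwrite(f"pics/{name}.png",np.hstack(out))
E
python3 - <<'E'
from h import *
t,s=pics(); wheelpic("wh0",t,s)
crop(t,"g_t",340,140,70,135,5); crop(s,"g_s",285,205,110,125,5)
for p in(t,s): print(-p["R"].T@p["t"])
E
```

```text
[ 0.4611511  -0.00375184  1.31355579]
[-0.19640176 -0.50594306  1.14518658]
```

View pics/wh0.png

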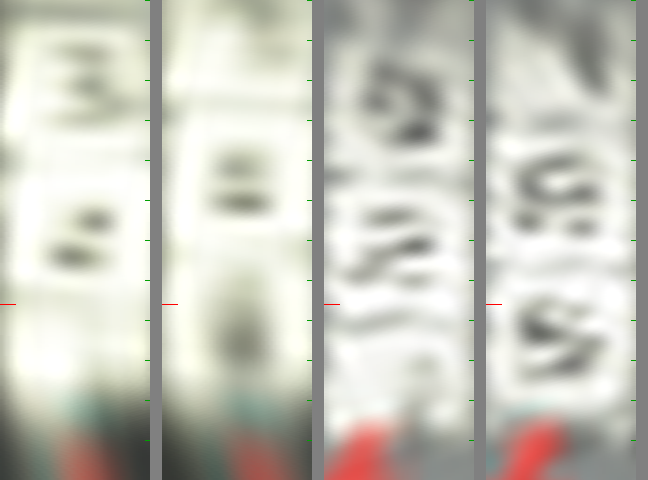

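View pics/g_t.png

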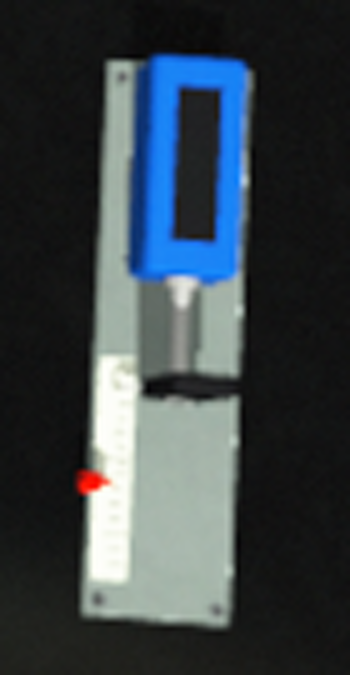

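View pics/g_s.png

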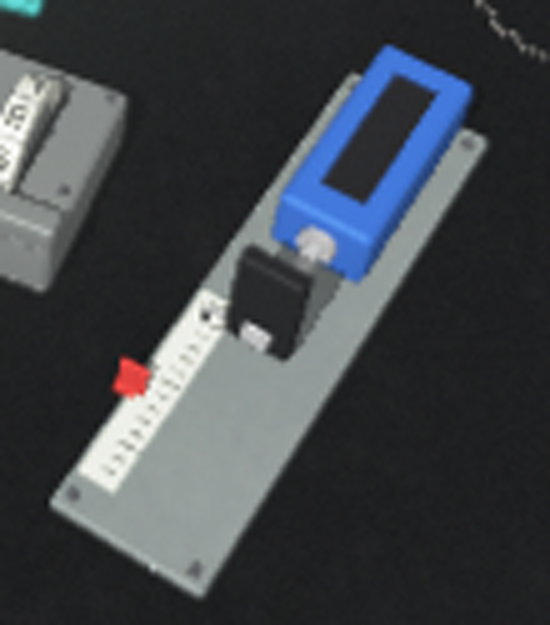

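```bash
python3 - <<'E'
from h import *
t,s=pics()
crop(s,"sel_s",245,205,65,65,9)
crop(t,"sel_t",285,185,55,50,10)
a=[]
for side in(1,-1):
    g=cv2.cvtColor(wheelstrip(s,side,SEL,(-30,90)),cv2.COLOR_RGB2BGR); a.append(cv2.resize(g,(190,480*1)))
im=cv2.imread("pics/sel_s.png"); im2=cv2.imread("pics/sel_t.png")
E
```

```text
(no output)
```

View pics/sel_s.png

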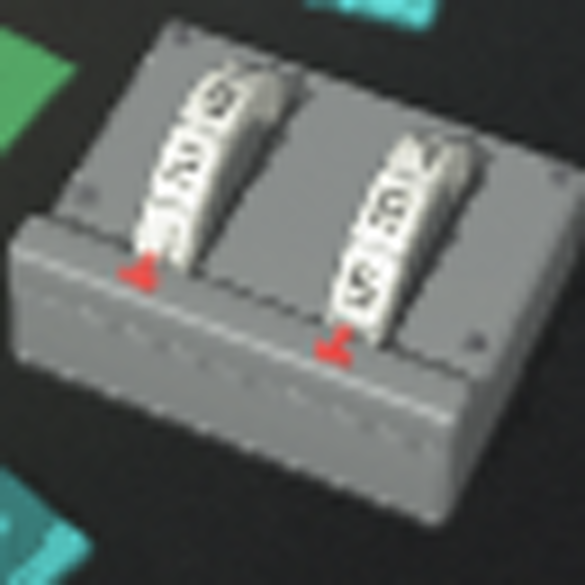

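View pics/sel_t.png

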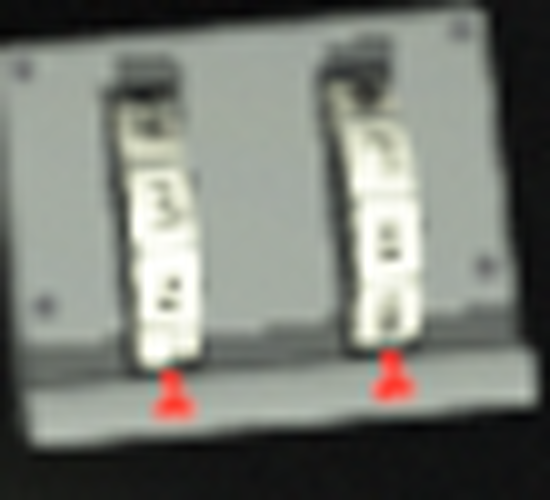

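```bash
python3 - <<'E'
from h import *
t,s=pics()
def S(u,v,z): return unproj(s,(285+(u+.5)/5-.5,205+(v+.5)/5-.5),z).round(4)
def T(u,v,z): return unproj(t,(340+(u+.5)/5-.5,140+(v+.5)/5-.5),z).round(4)
print("base S",S(50,502,.01),S(205,596,.01),S(488,142,.01))
print("base T",T(83,612,.01),T(230,627,.01),T(252,72,.01),T(108,60,.01))
print("red top S",S(127,358,.036),"T",T(95,480,.03), T(92,470,.036))
# handle top front/back edge corners, scene
print("handle top S (front left, front right, back right, back left)",S(239,253,.102),S(300,283,.102),S(308,273,.102),S(250,245,.102))
print("handle T", T(145,393,.102),T(240,388,.102))
print("housing front S bottom right", S(357,281,.01))
# joint fit of base + housing
P=MODEL
its=[]
for p,c in((t,(374,207)),(s,(338,266))):
    roi=(c[0]-70,c[1]-70,140,140);a=up(p,roi)
    m=((a.max(2)>75)).astype(np.uint8)
    # drop turquoise/others by component
    m=cv2.morphologyEx(m,cv2.MORPH_CLOSE,np.ones((9,9),np.uint8))
    n,l=cv2.connectedComponents(m); 
    i=np.bincount(l[200:360,200:360].ravel())[1:].argmax()+1
    m=(l==i).astype(np.uint8); k,_=cv2.findContours(m,cv2.RETR_EXTERNAL,cv2.CHAIN_APPROX_NONE); cv2.drawContours(m,k,-1,1,-1)
    cv2.imwrite(f"pics/gm{p['shot']}.png",m*255); its.append((p,roi,m))
from itertools import product
for xo in (0,):
  for hl in(.125,.13,.14,.15):
    B=[box(-.1925+xo,.1925+xo,-.05,.05,0,.01),box(.1925+xo-hl,.1925+xo,-.03,.03,0,.06)]
    print(hl,[np.round(fit(I,B,(.53,-.37,0)),4) for I in(its,its[:1],its[1:])])
E
```

```text
base S [ 0.3687 -0.3049  0.01  ] [ 0.3616 -0.4047  0.01  ] [ 0.7416 -0.434   0.01  ]
base T [ 0.3744 -0.3049  0.01  ] [ 0.3644 -0.4034  0.01  ] [ 0.7462 -0.4343  0.01  ] [ 0.7554 -0.3344  0.01  ]
red top S [ 0.4612 -0.3065  0.036 ] T [ 0.4631 -0.3111  0.03  ] [ 0.4698 -0.3079  0.036 ]
handle top S (front left, front right, back right, back left) [ 0.5172 -0.3437  0.102 ] [ 0.5161 -0.3816  0.102 ] [ 0.5246 -0.383   0.102 ] [ 0.5255 -0.3469  0.102 ]
handle T [ 0.518  -0.3273  0.102 ] [ 0.5211 -0.3876  0.102 ]
housing front S bottom right [ 0.5981 -0.4004  0.01  ]
0.125 [array([ 0.5583, -0.3691, -0.0809,  0.0412]), array([ 0.5593, -0.3698, -0.0805,  0.0487]), array([ 0.5579, -0.3685, -0.0817,  0.0285])]
0.13 [array([ 0.5583, -0.3691, -0.0809,  0.0412]), array([ 0.5593, -0.3698, -0.0805,  0.0487]), array([ 0.5579, -0.3685, -0.0817,  0.0285])]
0.14 [array([ 0.5583, -0.3691, -0.0809,  0.0412]), array([ 0.5593, -0.3698, -0.0805,  0.0487]), array([ 0.5579, -0.3685, -0.0817,  0.0287])]
0.15 [array([ 0.5583, -0.3691, -0.0809,  0.0412]), array([ 0.5593, -0.3698, -0.0805,  0.0487]), array([ 0.5579, -0.3685, -0.0817,  0.0287])]
```

```bash
cat >> h.py <<'E'
GA=(.558,-.369,-.0812)
BED=(.4827,.3248,-.1372)
def seats(): return {(i,j):place(np.array([[i*.045,j*.036,.03]]),*BED)[0] for i in(1,-1) for j in (1,-1)}
def goal(xy,zg,yaw,tag=""):
    """rows for moving grasp point to (xy,zg), tool down, jaw axis at yaw (mod 180). From the measured pose; prints offset (cm) and dr (deg)"""
    st=ctrl.read_state(); R0=Ro.from_quat(st["orientation"]); p0=np.array(st["ee_pos"])
    best=None
    for k in(0,1):
        a=yaw+k*np.pi; y=np.array([0,0,-1.]); z=np.array([np.cos(a),np.sin(a),0]); x=np.cross(y,z)
        R=Ro.from_matrix(np.c_[x,y,z]); dr=(R0.inv()*R).as_rotvec(degrees=True)
        p=np.array([xy[0],xy[1],zg+.155])
        off=R0.inv().apply(p-p0)*100
        print(tag,"k",k,"off",off.round(2),"dr",dr.round(2))
def st():
    s=ctrl.read_state(); R0=Ro.from_quat(s["orientation"]).as_matrix(); p=np.array(s["ee_pos"]);
    print("t",round(s["t"],2),"grasp",(p+R0[:,1]*.155).round(4),"y",R0[:,1].round(3),"zyaw",round(np.degrees(np.arctan2(R0[1,2],R0[0,2])),2),"F",np.round(s["force"],2),"grip",round(float(s["grip_width"]),3),"j",np.round(s["joint_pos"],3))
E
python3 - <<'E'
from h import *
st(); print(Ro.from_quat(ctrl.read_state()["orientation"]).as_matrix().round(3))
for k,v in seats().items(): print(k,v.round(4))
goal((.4434,.1371),.09,.147,"p2")
E
```

```text
t 1.5 grasp [0.2604 0.5682 0.2497] y [ 0.  0. -1.] zyaw 65.38 F [-0.61  0.6  -0.04] grip 0.999 j [ 0.963  0.527  1.433  0.     1.181 -0.179]
[[ 0.909  0.     0.417]
 [-0.417  0.     0.909]
 [ 0.    -1.     0.   ]]
(1, 1) [0.5322 0.3543 0.03  ]
(1, -1) [0.5224 0.283  0.03  ]
(-1, 1) [0.443  0.3666 0.03  ]
(-1, -1) [0.4332 0.2953 0.03  ]
p2 k 0 off [ 34.6   15.97 -31.56] dr [-0.   56.95 -0.  ]
p2 k 1 off [ 34.6   15.97 -31.56] dr [  -0.   -123.05    0.  ]
```

```bash
python3 -m creep '[{"offset":[5,3,-4],"dr":[0,8,0]},{"offset":[10,6,-8],"dr":[0,16,0]},{"offset":[14,8,-12],"dr":[0,24,0]},{"offset":[18,10,-16],"dr":[0,32,0]},{"offset":[22,10,-20],"dr":[0,40,0]},{"offset":[26,10,-24],"dr":[0,48,0]},{"offset":[30,10,-28],"dr":[0,57,0]},{"offset":[34.6,10,-31.6],"dr":[0,57,0]}]' 5; python3 - <<'E'
from h import *
st()
goal((.4434,.1371),.036,.147,"p2")
E
```

```text
t: 2.3
ee_pos: [0.4091, 0.2141, 0.3074]
orientation: [0.535, -0.463, 0.463, -0.535]
force: [0.8, 0.5, -0.3]
grip_width: 0.585
t 2.3 grasp [0.4091 0.2141 0.1524] y [-0. -0. -1.] zyaw 8.25 F [ 0.76  0.51 -0.29] grip 0.585 j [0.239 0.475 1.928 0.    0.739 0.095]
p2 k 0 off [ 8.11 11.64  2.29] dr [ 0.01 -0.18 -0.  ]
p2 k 1 off [ 8.11 11.64  2.29] dr [0.0000e+00 1.7982e+02 2.0000e-02]
```

```bash
python3 -m creep '[{"offset":[0,0,0],"dr":[0,0,0]},{"offset":[0,0,0],"dr":[0,0,0]},{"offset":[0,0,0],"dr":[0,0,0]}]' 5; python3 - <<'E'
from h import *
st()
goal((.4434,.1371),.036,.147,"p2")
E
```

```text
t: 2.6
ee_pos: [0.4086, 0.2166, 0.3076]
orientation: [-0.535, 0.462, -0.462, 0.535]
force: [-0.6, 0.4, -0.2]
grip_width: 0.583
t 2.6 grasp [0.4086 0.2166 0.1526] y [-0.  0. -1.] zyaw 8.42 F [-0.56  0.39 -0.17] grip 0.583 j [0.245 0.475 1.926 0.    0.74  0.098]
p2 k 0 off [ 8.37 11.66  2.28] dr [ 0.   -0.01 -0.02]
p2 k 1 off [ 8.37 11.66  2.28] dr [2.0000e-02 1.7999e+02 1.0000e-02]
```

```bash
python3 -m creep '[{"offset":[4.5,1,1.2],"dr":[0,0,0]},{"offset":[8.4,3,2.3],"dr":[0,0,0]},{"offset":[8.4,6.5,2.3],"dr":[0,0,0]},{"offset":[8.4,9.5,2.3],"dr":[0,0,0]},{"offset":[8.4,11.6,2.3],"dr":[0,0,0]},{"offset":[8.4,11.6,2.3],"dr":[0,0,0]},{"offset":[8.4,11.6,2.3],"dr":[0,0,0]}]' 5; python3 -c "
from h import *
st()"; python3 -m creep '[{"offset":[0,0,0],"dr":[0,0,0]},{"offset":[0,0,0],"dr":[0,0,0]},{"offset":[0,0,0],"dr":[0,0,0]},{"offset":[0,0,0],"dr":[0,0,0]},{"offset":[0,0,0],"dr":[0,0,0]}]' 0 60; python3 - <<'E'
from h import *
st(); t,s=pics(); crop(s,"a1",170,170,120,100,6)
E
```

```text
t: 3.3
ee_pos: [0.4436, 0.1376, 0.1915]
orientation: [0.536, -0.462, 0.461, -0.536]
force: [-0.1, 0.6, 0.3]
grip_width: 0.581
t 3.3 grasp [0.4435 0.1376 0.0365] y [-0.001  0.    -1.   ] zyaw 8.54 F [-0.07  0.55  0.28] grip 0.581 j [ 0.059  0.716  1.982  0.     0.444 -0.09 ]
t: 3.8
ee_pos: [0.4442, 0.1365, 0.1928]
orientation: [-0.534, 0.462, -0.463, 0.536]
force: [-0.5, 2.6, 5.3]
grip_width: 0.156
t 3.8 grasp [0.4446 0.1365 0.0378] y [ 0.003  0.    -1.   ] zyaw 8.37 F [-0.53  2.64  5.29] grip 0.156 j [ 5.700e-02  7.140e-01  1.982e+00  1.000e-03  4.430e-01 -9.000e-02]
```

View pics/a1.png

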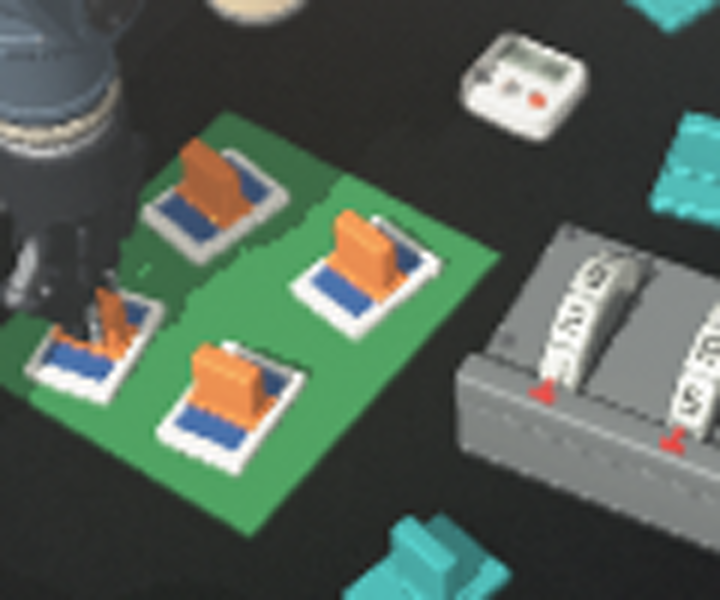

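```bash
python3 -m creep '[{"offset":[0,-2,0],"dr":[0,0,0]},{"offset":[0,-5,0],"dr":[0,0,0]},{"offset":[0,-8,0],"dr":[0,0,0]},{"offset":[0,-8,0],"dr":[0,0,0]}]'; python3 - <<'E'
from h import *
st()
goal((.443,.3666),.11,BED[2],"s")
E
```

```text
t: 4.3
ee_pos: [0.4448, 0.1363, 0.2748]
orientation: [-0.533, 0.46, -0.464, 0.537]
force: [0.2, 0.3, -1.2]
grip_width: 0.154
t 4.3 grasp [0.4461 0.1363 0.1198] y [ 0.008  0.    -1.   ] zyaw 8.38 F [ 0.24  0.3  -1.17] grip 0.154 j [ 0.056  0.541  1.946  0.     0.647 -0.09 ]
s k 0 off [-22.81   0.99   3.17] dr [-0.46 16.24 -0.02]
s k 1 off [-22.81   0.99   3.17] dr [-3.0000e-02 -1.6376e+02  6.7000e-01]
```

```bash
python3 -m creep '[{"offset":[-4,0,0.6],"dr":[0,3,0]},{"offset":[-8.5,0.2,1.2],"dr":[0,7,0]},{"offset":[-13,0.4,1.9],"dr":[0,10,0]},{"offset":[-17.5,0.6,2.5],"dr":[0,13,0]},{"offset":[-21.5,0.8,3],"dr":[0,16.2,0]},{"offset":[-22.8,1,3.2],"dr":[0,16.2,0]},{"offset":[-22.8,1,3.2],"dr":[0,16.2,0]},{"offset":[-22.8,1,3.2],"dr":[0,16.2,0]}]'; python3 - <<'E'
from h import *
st()
t,s=pics(); st(); crop(s,"a2",100,130,130,100,6);crop(t,"a3",130,180,150,100,5)
goal((.443,.3666),.06,BED[2],"s")
E
```

```text
t: 5.1
ee_pos: [0.4418, 0.3654, 0.2606]
orientation: [-0.466, 0.533, -0.533, 0.464]
force: [-0.2, -1.2, -2.2]
grip_width: 0.155
t 5.1 grasp [0.4414 0.3651 0.1056] y [-0.002 -0.002 -1.   ] zyaw -7.79 F [-0.2  -1.17 -2.23] grip 0.155 j [ 4.96e-01  6.61e-01  1.68e+00 -1.00e-03  8.04e-01  6.33e-01]
t 5.2 grasp [0.442  0.3645 0.1061] y [-0.002 -0.001 -1.   ] zyaw -7.91 F [ 0.02 -0.04 -1.35] grip 0.151 j [ 4.95e-01  6.60e-01  1.68e+00 -1.00e-03  8.04e-01  6.33e-01]
s k 0 off [-0.2   4.61  0.06] dr [ 0.09 -0.05  0.09]
s k 1 off [-0.2   4.61  0.06] dr [-1.4000e-01  1.7995e+02  1.4000e-01]
```

View pics/a2.png

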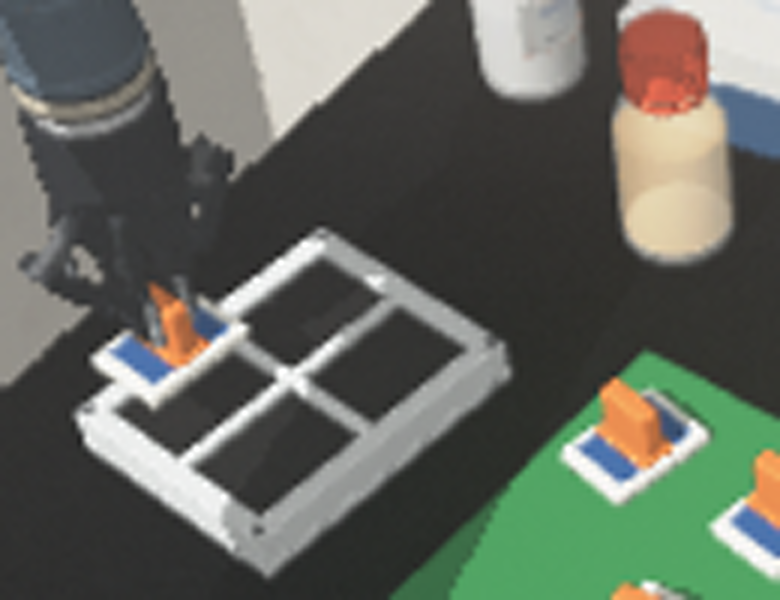

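View pics/a3.png

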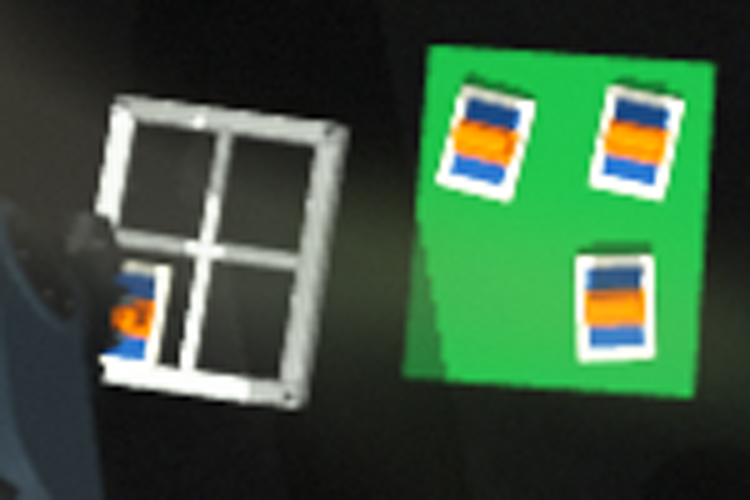

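```bash
python3 -m creep '[{"offset":[-0.1,1.5,0.05],"dr":[0,0,0]},{"offset":[-0.2,3,0.1],"dr":[0,0,0]},{"offset":[-0.2,4.0,0.1],"dr":[0,0,0]},{"offset":[-0.2,4.0,0.1],"dr":[0,0,0]},{"offset":[-0.2,4.0,0.1],"dr":[0,0,0]}]'; python3 -c "
from h import *
st()"; python3 -m creep '[{"offset":[0,0.3,0],"dr":[0,0,0]},{"offset":[0,0.6,0],"dr":[0,0,0]},{"offset":[0,0.6,0],"dr":[0,0,0]}]';python3 -c "
from h import *
st()"
```

```text
t: 5.7
ee_pos: [0.4436, 0.368, 0.2207]
orientation: [-0.465, 0.533, -0.533, 0.464]
force: [-0.5, -0.8, -2.2]
grip_width: 0.157
t 5.7 grasp [0.4434 0.3679 0.0657] y [-0.001 -0.001 -1.   ] zyaw -7.84 F [-0.52 -0.84 -2.19] grip 0.157 j [ 0.499  0.729  1.688 -0.     0.726  0.636]
t: 6.0
ee_pos: [0.4434, 0.368, 0.2159]
orientation: [0.465, -0.533, 0.533, -0.465]
force: [-0.4, -2.5, 1.1]
grip_width: 0.15
t 6.0 grasp [0.4434 0.3679 0.0609] y [-0.    -0.001 -1.   ] zyaw -7.81 F [-0.38 -2.45  1.09] grip 0.15 j [ 4.99e-01  7.36e-01  1.69e+00 -1.00e-03  7.15e-01  6.36e-01]
```

```bash
python3 -m creep '[{"offset":[0,0.2,0],"dr":[0,0,0]},{"offset":[0,0.4,0],"dr":[0,0,0]},{"offset":[0,0.4,0],"dr":[0,0,0]}]';python3 -c "
from h import *
st()
t,s=pics(); crop(s,'a4',100,150,100,90,8)"
```

```text
t: 6.3
ee_pos: [0.4434, 0.368, 0.2127]
orientation: [0.465, -0.533, 0.533, -0.465]
force: [-1.3, -3.6, 8.2]
grip_width: 0.151
t 6.3 grasp [0.4434 0.3679 0.0577] y [-0.    -0.001 -1.   ] zyaw -7.81 F [-1.28 -3.62  8.16] grip 0.151 j [ 4.990e-01  7.420e-01  1.691e+00 -1.000e-03  7.090e-01  6.360e-01]
```

View pics/a4.png

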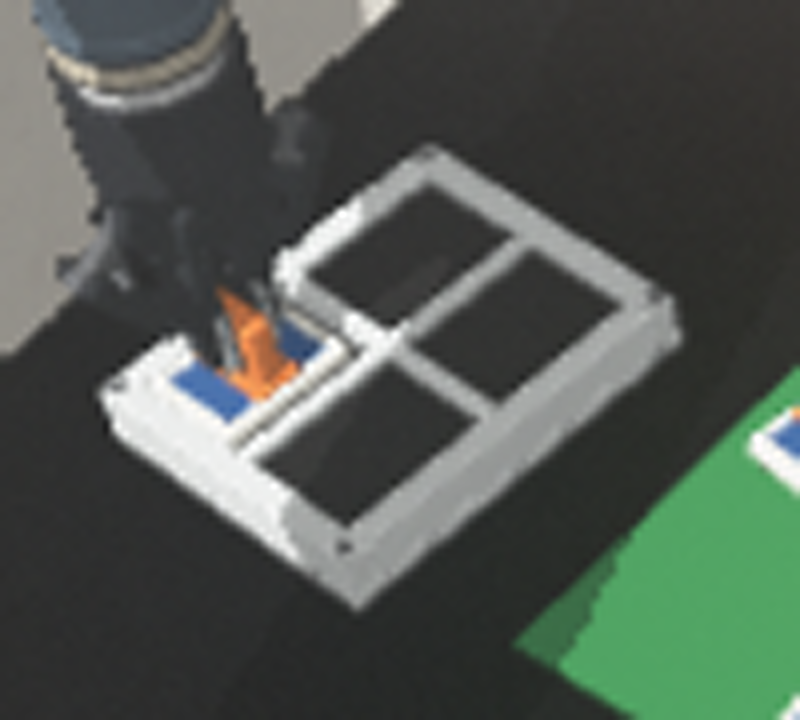

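```bash
python3 -m creep '[{"offset":[0,0.2,0],"dr":[0,0,0]},{"offset":[0,0.3,0],"dr":[0,0,0]},{"offset":[0,0.3,0],"dr":[0,0,0]}]';python3 -m creep '[{"offset":[0,0.2,0],"dr":[0,0,0]},{"offset":[0,0.3,0],"dr":[0,0,0]},{"offset":[0,0.3,0],"dr":[0,0,0]}]';python3 -c "
from h import *
st()"
```

```text
t: 6.7
ee_pos: [0.4433, 0.368, 0.2126]
orientation: [0.465, -0.533, 0.533, -0.465]
force: [-6.6, -6.8, 27.3]
grip_width: 0.151
t: 7.0
ee_pos: [0.4432, 0.368, 0.2125]
orientation: [0.465, -0.532, 0.533, -0.465]
force: [-8.8, -9.4, 45.9]
grip_width: 0.151
t 7.0 grasp [0.4434 0.368  0.0575] y [ 0.001 -0.    -1.   ] zyaw -7.78 F [-8.77 -9.42 45.92] grip 0.151 j [ 4.990e-01  7.420e-01  1.692e+00 -1.000e-03  7.060e-01  6.360e-01]
```

```bash
python3 -m creep '[{"offset":[0,-0.5,0],"dr":[0,0,0]},{"offset":[0,-0.5,0],"dr":[0,0,0]}]' ; python3 -m creep '[{"offset":[0,0,0],"dr":[0,0,0]},{"offset":[0,0,0],"dr":[0,0,0]},{"offset":[0,0,0],"dr":[0,0,0]},{"offset":[0,-3,0],"dr":[0,0,0]},{"offset":[0,-7,0],"dr":[0,0,0]},{"offset":[0,-9,0],"dr":[0,0,0]},{"offset":[0,-9,0],"dr":[0,0,0]}]' 3.5;python3 -c "
from h import *
st()
goal((.5578,.1359),.09,-.238)"
```

```text
t: 7.2
ee_pos: [0.4433, 0.368, 0.2127]
orientation: [0.465, -0.533, 0.533, -0.465]
force: [-3.3, -4.9, 19.2]
grip_width: 0.15
t: 7.9
ee_pos: [0.4447, 0.3691, 0.3031]
orientation: [0.462, -0.532, 0.533, -0.467]
force: [0.8, 0.1, 0.8]
grip_width: 0.408
t 7.9 grasp [0.4457 0.3697 0.1481] y [ 0.006  0.004 -1.   ] zyaw -7.81 F [0.78 0.09 0.83] grip 0.408 j [0.499 0.599 1.646 0.    0.89  0.636]
 k 0 off [21.59  5.8  14.34] dr [-0.3   5.82 -0.26]
 k 1 off [21.59  5.8  14.34] dr [  -0.4  -174.18    0.46]
```

```bash
python3 - <<'E'
from h import *
t,s=pics()
crop(t,"b1",130,130,150,130,5); crop(s,"b2",100,110,150,150,5)
print(unproj(t,(205,158),.07),unproj(s,(213,170),.0), unproj(s,(210,139),.156))
G=[(.558,.136,-.24),(.558,.032,-.2),(.4448,.0463,.03)]
for o in plates(t,s,G): print([np.round(q,4) for q in o])
E
```

```text
[0.72284991 0.20405615 0.07      ] [0.71064086 0.20962265 0.        ] [0.70740651 0.20628031 0.156     ]
[array([ 0.558 ,  0.136 , -0.2412,  0.0695]), array([ 0.5591,  0.1361, -0.2481,  0.0406]), array([ 0.5563,  0.1359, -0.2197,  0.061 ])]
[array([ 0.5581,  0.0318, -0.2002,  0.0673]), array([ 0.5585,  0.0318, -0.2155,  0.0354]), array([ 0.556 ,  0.0314, -0.2001,  0.0663])]
[array([0.4446, 0.0462, 0.0224, 0.0628]), array([0.4457, 0.0462, 0.0176, 0.0253]), array([0.4431, 0.046 , 0.0603, 0.0611])]
```

View pics/b1.png

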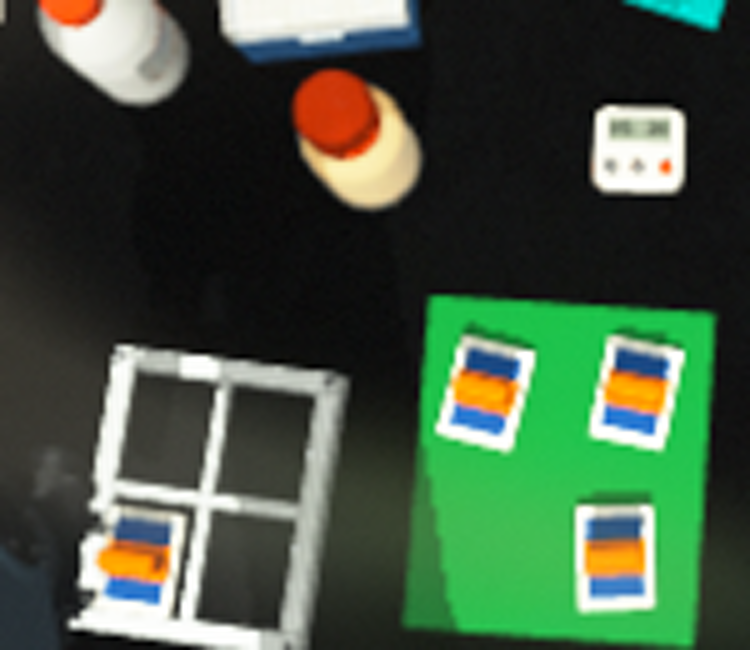

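View pics/b2.png

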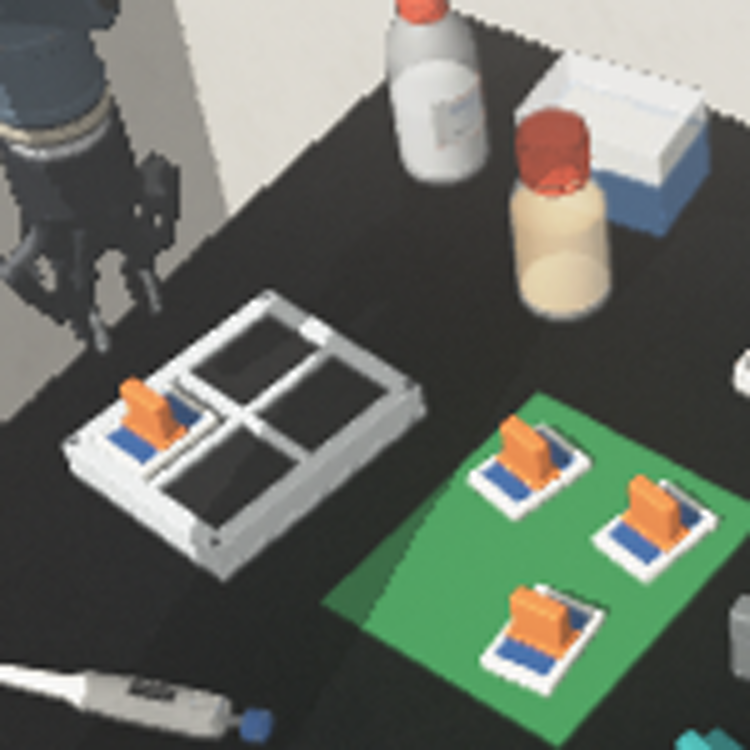

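```bash
python3 -m creep '[{"offset":[3.8,0,2.5],"dr":[0,1,0]},{"offset":[7.6,0,5],"dr":[0,2,0]},{"offset":[11.4,0,7.5],"dr":[0,3,0]},{"offset":[15.2,1,10],"dr":[0,4,0]},{"offset":[19,3,12.5],"dr":[0,5,0]},{"offset":[21.6,5.8,14.3],"dr":[0,5.8,0]},{"offset":[21.6,5.8,14.3],"dr":[0,5.8,0]},{"offset":[21.6,5.8,14.3],"dr":[0,5.8,0]}]' 5;python3 -c "
from h import *
st()
goal((.5578,.1359),.040,-.238)"
```

```text
t: 8.8
ee_pos: [0.5552, 0.1341, 0.2401]
orientation: [-0.438, 0.557, -0.555, 0.435]
force: [0.5, -0.2, 0.1]
grip_width: 0.584
t 8.8 grasp [0.5543 0.1341 0.0851] y [-0.005  0.    -1.   ] zyaw -13.75 F [ 0.49 -0.25  0.13] grip 0.584 j [4.100e-02 6.920e-01 1.694e+00 1.000e-03 7.610e-01 2.810e-01]
 k 0 off [-0.24  4.51  0.23] dr [ 0.31 -0.11  0.06]
 k 1 off [-0.24  4.51  0.23] dr [-1.0000e-01  1.7989e+02  4.8000e-01]
```

```bash
python3 -m creep '[{"offset":[-0.2,2,0.2],"dr":[0,0,0]},{"offset":[-0.2,4,0.2],"dr":[0,0,0]},{"offset":[-0.2,4.5,0.2],"dr":[0,0,0]},{"offset":[-0.2,4.5,0.2],"dr":[0,0,0]}]' 5;python3 -c "
from h import *
st()"; python3 -m creep '[{"offset":[0,0,0],"dr":[0,0,0]},{"offset":[0,0,0],"dr":[0,0,0]},{"offset":[0,0,0],"dr":[0,0,0]},{"offset":[0,0,0],"dr":[0,0,0]},{"offset":[0,0,0],"dr":[0,0,0]}]' 0 60; python3 -c "
from h import *
st()";python3 -m creep '[{"offset":[0,-2,0],"dr":[0,0,0]},{"offset":[0,-5,0],"dr":[0,0,0]},{"offset":[0,-7.5,0],"dr":[0,0,0]},{"offset":[0,-7.5,0],"dr":[0,0,0]},{"offset":[0,-7.5,0],"dr":[0,0,0]}]'; python3 - <<'E'
from h import *
st()
goal((.5322,.3543),.11,BED[2],"s")
E
```

```text
t: 9.2
ee_pos: [0.5574, 0.1375, 0.197]
orientation: [-0.438, 0.556, -0.555, 0.437]
force: [-0.2, 0.3, 0.3]
grip_width: 0.59
t 9.2 grasp [0.557  0.1375 0.042 ] y [-0.002  0.    -1.   ] zyaw -13.52 F [-0.15  0.3   0.3 ] grip 0.59 j [0.047 0.767 1.7   0.    0.677 0.283]
t: 9.7
ee_pos: [0.5587, 0.1365, 0.1987]
orientation: [0.436, -0.555, 0.556, -0.438]
force: [-0.7, 1.3, 6.0]
grip_width: 0.148
t 9.7 grasp [0.559  0.1365 0.0437] y [ 0.002  0.    -1.   ] zyaw -13.64 F [-0.7   1.25  6.03] grip 0.148 j [4.500e-02 7.650e-01 1.699e+00 1.000e-03 6.760e-01 2.830e-01]
t: 10.2
ee_pos: [0.5581, 0.1362, 0.2726]
orientation: [0.437, -0.556, 0.556, -0.437]
force: [0.1, -0.4, -1.8]
grip_width: 0.15
t 10.2 grasp [0.5581 0.1361 0.1176] y [ 0. -0. -1.] zyaw -13.63 F [ 0.1  -0.36 -1.8 ] grip 0.15 j [ 0.045  0.643  1.671 -0.     0.827  0.283]
s k 0 off [-20.59   0.76  -7.65] dr [-0.02 -5.77 -0.  ]
s k 1 off [-20.59   0.76  -7.65] dr [ 0.0000e+00  1.7423e+02 -4.0000e-02]
```

```bash
python3 -m creep '[{"offset":[-4,0,-1.5],"dr":[0,-1,0]},{"offset":[-8.2,0.2,-3],"dr":[0,-2.2,0]},{"offset":[-12.4,0.4,-4.6],"dr":[0,-3.5,0]},{"offset":[-16.6,0.6,-6.2],"dr":[0,-4.7,0]},{"offset":[-20,0.7,-7.5],"dr":[0,-5.8,0]},{"offset":[-20.6,0.8,-7.7],"dr":[0,-5.8,0]},{"offset":[-20.6,0.8,-7.7],"dr":[0,-5.8,0]},{"offset":[-20.6,0.8,-7.7],"dr":[0,-5.8,0]}]'; python3 - <<'E'
from h import *
t,s=pics(); st(); crop(s,"a5",90,110,130,100,6)
goal((.5322,.3543),.073,BED[2],"s")
E
```

```text
t: 11.0
ee_pos: [0.5316, 0.3536, 0.263]
orientation: [-0.466, 0.533, -0.533, 0.463]
force: [0.1, 0.7, -1.5]
grip_width: 0.152
t 11.1 grasp [0.532  0.3529 0.1088] y [-0.002 -0.001 -1.   ] zyaw -7.93 F [-0.23 -0.1  -0.96] grip 0.144 j [ 0.411  0.72   1.505 -0.     0.918  0.55 ]
s k 0 off [-0.13  3.58 -0.01] dr [ 0.08 -0.07  0.07]
s k 1 off [-0.13  3.58 -0.01] dr [-1.1000e-01  1.7993e+02  1.2000e-01]
```

View pics/a5.png

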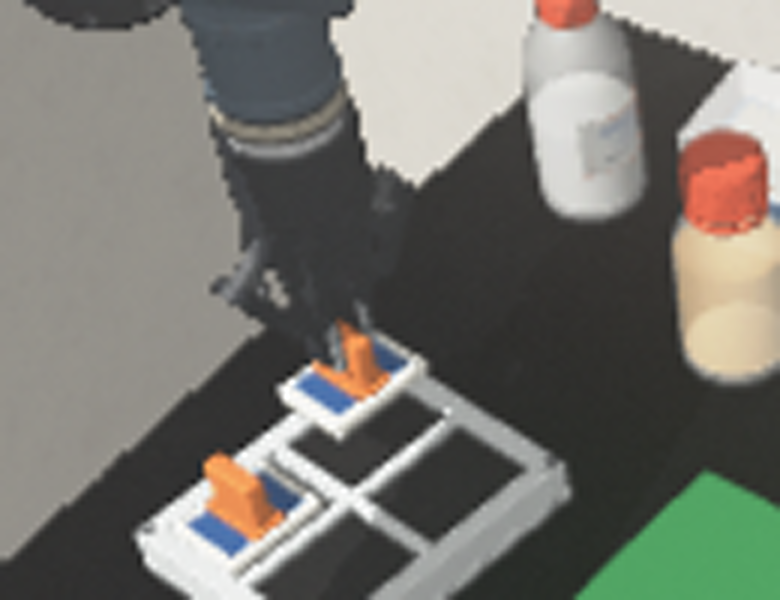

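```bash
python3 -m creep '[{"offset":[0,1.5,0],"dr":[0,0,0]},{"offset":[0,3,0],"dr":[0,0,0]},{"offset":[0,3.6,0],"dr":[0,0,0]},{"offset":[0,3.6,0],"dr":[0,0,0]},{"offset":[0,3.6,0],"dr":[0,0,0]}]'; python3 -c "
from h import *
st()"; python3 -m creep '[{"offset":[0,0.3,0],"dr":[0,0,0]},{"offset":[0,0.6,0],"dr":[0,0,0]},{"offset":[0,0.7,0],"dr":[0,0,0]},{"offset":[0,0.7,0],"dr":[0,0,0]}]';python3 -c "
from h import *
st()"; python3 -m creep '[{"offset":[0,0.2,0],"dr":[0,0,0]},{"offset":[0,0.4,0],"dr":[0,0,0]},{"offset":[0,0.4,0],"dr":[0,0,0]}]';python3 -c "
from h import *
st()"
```

```text
t: 11.6
ee_pos: [0.532, 0.3545, 0.228]
orientation: [-0.465, 0.533, -0.533, 0.464]
force: [-0.3, 0.7, -2.3]
grip_width: 0.148
t 11.6 grasp [0.5319 0.3545 0.073 ] y [-0.001 -0.    -1.   ] zyaw -7.84 F [-0.28  0.65 -2.26] grip 0.148 j [0.413 0.772 1.518 0.    0.852 0.55 ]
t: 12.0
ee_pos: [0.5323, 0.3548, 0.2224]
orientation: [0.464, -0.533, 0.533, -0.465]
force: [-0.3, -0.8, 4.2]
grip_width: 0.15
t 12.0 grasp [0.5325 0.3549 0.0674] y [ 0.002  0.001 -1.   ] zyaw -7.82 F [-0.33 -0.75  4.19] grip 0.15 j [0.414 0.781 1.52  0.    0.839 0.55 ]
t: 12.3
ee_pos: [0.5323, 0.3548, 0.2187]
orientation: [0.464, -0.533, 0.533, -0.465]
force: [-0.7, -0.3, 6.0]
grip_width: 0.151
t 12.3 grasp [0.5326 0.3549 0.0637] y [ 0.002  0.001 -1.   ] zyaw -7.82 F [-0.66 -0.29  6.03] grip 0.151 j [ 0.414  0.786  1.521 -0.     0.833  0.55 ]
```

```bash
python3 -m creep '[{"offset":[0,0.2,0],"dr":[0,0,0]},{"offset":[0,0.4,0],"dr":[0,0,0]},{"offset":[0,0.4,0],"dr":[0,0,0]}]';python3 -c "
from h import *
st()"; python3 -m creep '[{"offset":[0,0.15,0],"dr":[0,0,0]},{"offset":[0,0.3,0],"dr":[0,0,0]},{"offset":[0,0.3,0],"dr":[0,0,0]}]';python3 -c "
from h import *
st()"
```

```text
t: 12.6
ee_pos: [0.5323, 0.3549, 0.2185]
orientation: [0.464, -0.532, 0.533, -0.466]
force: [-6.3, -3.1, 27.1]
grip_width: 0.149
t 12.6 grasp [0.5326 0.355  0.0635] y [ 0.002  0.001 -1.   ] zyaw -7.79 F [-6.33 -3.15 27.13] grip 0.149 j [ 0.414  0.787  1.521 -0.     0.832  0.55 ]
t: 12.9
ee_pos: [0.5322, 0.3549, 0.2184]
orientation: [0.464, -0.532, 0.533, -0.466]
force: [-9.5, -6.1, 41.5]
grip_width: 0.147
t 12.9 grasp [0.5327 0.3551 0.0634] y [ 0.003  0.001 -1.   ] zyaw -7.78 F [-9.48 -6.05 41.49] grip 0.147 j [ 4.140e-01  7.870e-01  1.521e+00 -1.000e-03  8.300e-01  5.500e-01]
```

```bash
python3 -m creep '[{"offset":[0,-0.5,0],"dr":[0,0,0]},{"offset":[0,-0.5,0],"dr":[0,0,0]}]' ; python3 -m creep '[{"offset":[0,0,0],"dr":[0,0,0]},{"offset":[0,0,0],"dr":[0,0,0]},{"offset":[0,0,0],"dr":[0,0,0]},{"offset":[0,-3,0],"dr":[0,0,0]},{"offset":[0,-7,0],"dr":[0,0,0]},{"offset":[0,-9,0],"dr":[0,0,0]},{"offset":[0,-9,0],"dr":[0,0,0]}]' 3.5;python3 - <<'E'
from h import *
t,s=pics(); st()
G=[(.558,.032,-.2),(.4448,.0463,.03)]
for o in plates(t,s,G): print([np.round(q,4) for q in o])
goal((.4445,.0462),.09,.02)
crop(s,"b3",90,110,160,150,5)
E
```

```text
t: 13.1
ee_pos: [0.5323, 0.3549, 0.2186]
orientation: [0.464, -0.533, 0.533, -0.466]
force: [-2.8, -1.2, 18.6]
grip_width: 0.147
t: 13.8
ee_pos: [0.5331, 0.3552, 0.3083]
orientation: [0.463, -0.532, 0.534, -0.467]
force: [0.4, 0.2, -1.4]
grip_width: 0.406
t 13.9 grasp [0.5316 0.3544 0.1498] y [-0.001 -0.    -1.   ] zyaw -7.83 F [ 0.07  0.25 -0.4 ] grip 0.412 j [ 0.413  0.665  1.481 -0.     0.997  0.55 ]
[array([ 0.5581,  0.0317, -0.2026,  0.0682]), array([ 0.5586,  0.032 , -0.2109,  0.0366]), array([ 0.5563,  0.0321, -0.2101,  0.0667])]
[array([0.4448, 0.0462, 0.0186, 0.0655]), array([0.4457, 0.0466, 0.0079, 0.0265]), array([0.4431, 0.0462, 0.0564, 0.0633])]
 k 0 off [31.73  6.   -4.44] dr [ 0.04 -8.97  0.02]
 k 1 off [31.73  6.   -4.44] dr [-3.0000e-02  1.7103e+02  6.0000e-02]
```

View pics/b3.png

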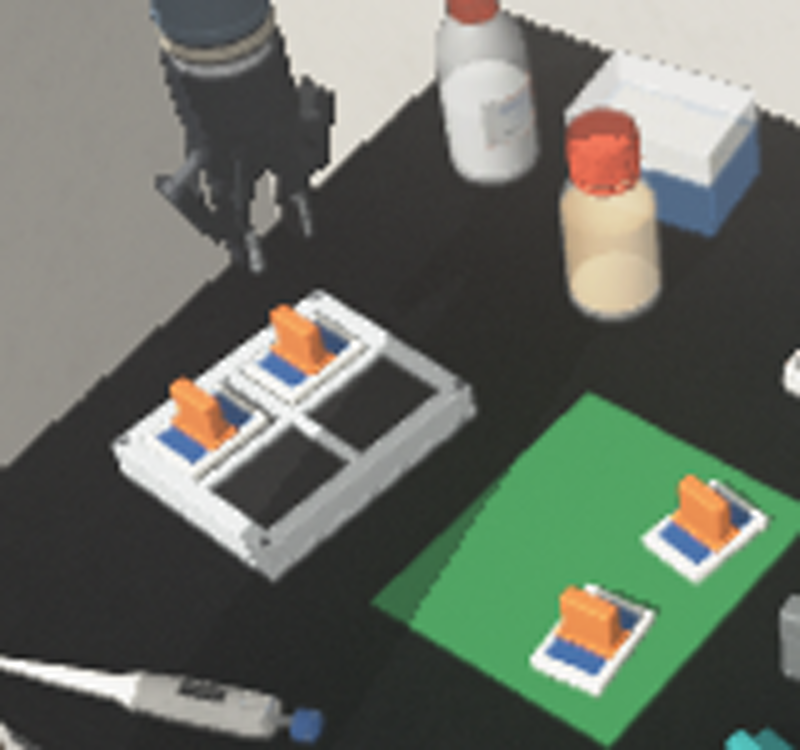

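Two plates are seated, at crop (200,430) and (300,355). Next is the near plate on the mat.

```bash
python3 -m creep '[{"offset":[4.6,0,-0.6],"dr":[0,-1.2,0]},{"offset":[9.2,0,-1.3],"dr":[0,-2.5,0]},{"offset":[13.8,0,-2],"dr":[0,-4,0]},{"offset":[18.4,0,-2.6],"dr":[0,-5.5,0]},{"offset":[23,1,-3.2],"dr":[0,-7,0]},{"offset":[27.5,3,-3.9],"dr":[0,-8,0]},{"offset":[31.7,5.5,-4.4],"dr":[0,-9,0]},{"offset":[31.7,6,-4.4],"dr":[0,-9,0]}]' 5;python3 -m creep '[{"offset":[0,0,0],"dr":[0,0,0]}]';python3 -c "
from h import *
st()
goal((.4445,.0462),.043,.02)"
```

```text
t: 14.7
ee_pos: [0.4428, 0.043, 0.2423]
orientation: [0.506, -0.499, 0.494, -0.501]
force: [-0.2, 0.3, 0.6]
grip_width: 0.587
t: 14.8
ee_pos: [0.4444, 0.0458, 0.2435]
orientation: [0.505, -0.497, 0.494, -0.503]
force: [-0.0, -0.4, -0.4]
grip_width: 0.583
t 14.8 grasp [0.4435 0.0459 0.0885] y [-0.006  0.001 -1.   ] zyaw 0.99 F [-0.03 -0.37 -0.44] grip 0.583 j [-0.149  0.595  2.006  0.     0.547 -0.166]
 k 0 off [-0.04  4.55  0.04] dr [ 0.32 -0.16 -0.06]
 k 1 off [-0.04  4.55  0.04] dr [1.0000e-01 1.7984e+02 5.0000e-01]
```

```bash
python3 -m creep '[{"offset":[0,2,0],"dr":[0,0,0]},{"offset":[0,4,0],"dr":[0,0,0]},{"offset":[0,4.5,0],"dr":[0,0,0]},{"offset":[0,4.5,0],"dr":[0,0,0]}]' 5;python3 -c "
from h import *
st()"; python3 -m creep '[{"offset":[0,0,0],"dr":[0,0,0]},{"offset":[0,0,0],"dr":[0,0,0]},{"offset":[0,0,0],"dr":[0,0,0]},{"offset":[0,0,0],"dr":[0,0,0]},{"offset":[0,0,0],"dr":[0,0,0]}]' 0 60; python3 -c "
from h import *
st()";python3 -m creep '[{"offset":[0,-2,0],"dr":[0,0,0]},{"offset":[0,-5,0],"dr":[0,0,0]},{"offset":[0,-7.5,0],"dr":[0,0,0]},{"offset":[0,-7.5,0],"dr":[0,0,0]},{"offset":[0,-7.5,0],"dr":[0,0,0]}]'; python3 - <<'E'
from h import *
st()
goal((.4332,.2953),.115,BED[2],"s")
E
```

```text
t: 15.2
ee_pos: [0.4452, 0.0477, 0.2]
orientation: [0.506, -0.495, 0.494, -0.505]
force: [-0.7, -0.5, -0.1]
grip_width: 0.583
t 15.2 grasp [0.445  0.0477 0.045 ] y [-0.001  0.    -1.   ] zyaw 1.29 F [-0.72 -0.54 -0.07] grip 0.583 j [-0.144  0.692  2.022  0.     0.43  -0.166]
t: 15.7
ee_pos: [0.4454, 0.0467, 0.2014]
orientation: [-0.505, 0.494, -0.495, 0.506]
force: [-1.3, 3.1, 5.8]
grip_width: 0.151
t 15.7 grasp [0.4457 0.0467 0.0464] y [ 0.002 -0.    -1.   ] zyaw 1.17 F [-1.31  3.07  5.8 ] grip 0.151 j [-1.460e-01  6.880e-01  2.022e+00  1.000e-03  4.290e-01 -1.670e-01]
t: 16.2
ee_pos: [0.4451, 0.0465, 0.2758]
orientation: [-0.505, 0.494, -0.495, 0.505]
force: [0.2, -0.4, -1.7]
grip_width: 0.148
t 16.2 grasp [0.4453 0.0465 0.1208] y [ 0.001 -0.    -1.   ] zyaw 1.17 F [ 0.23 -0.4  -1.73] grip 0.148 j [-0.147  0.525  1.987 -0.     0.628 -0.167]
s k 0 off [-24.9    0.57  -0.68] dr [-0.07  9.03  0.01]
s k 1 off [-24.9    0.57  -0.68] dr [ 1.0000e-02 -1.7097e+02  1.1000e-01]
```

```bash
python3 -m creep '[{"offset":[-4.5,0,-0.1],"dr":[0,1.6,0]},{"offset":[-9.1,0.2,-0.2],"dr":[0,3.3,0]},{"offset":[-13.7,0.4,-0.3],"dr":[0,5,0]},{"offset":[-18.3,0.6,-0.5],"dr":[0,6.7,0]},{"offset":[-22.5,0.6,-0.6],"dr":[0,8,0]},{"offset":[-24.9,0.6,-0.7],"dr":[0,9,0]},{"offset":[-24.9,0.6,-0.7],"dr":[0,9,0]},{"offset":[-24.9,0.6,-0.7],"dr":[0,9,0]}]'; python3 - <<'E'
from h import *
t,s=pics(); st(); crop(s,"a6",90,110,130,110,6)
goal((.4332,.2953),.077,BED[2],"s")
E
```

```text
t: 17.0
ee_pos: [0.4323, 0.2954, 0.2679]
orientation: [-0.466, 0.533, -0.532, 0.464]
force: [0.2, 0.2, -1.9]
grip_width: 0.154
t 17.1 grasp [0.4323 0.2941 0.1135] y [-0.003 -0.001 -1.   ] zyaw -7.86 F [ 0.4   0.34 -2.06] grip 0.154 j [ 0.384  0.603  1.803 -0.     0.739  0.521]
s k 0 off [-0.11  3.65  0.04] dr [ 0.14 -0.    0.1 ]
s k 1 off [-0.11  3.65  0.04] dr [-1.6e-01  1.8e+02  2.2e-01]
```

View pics/a6.png

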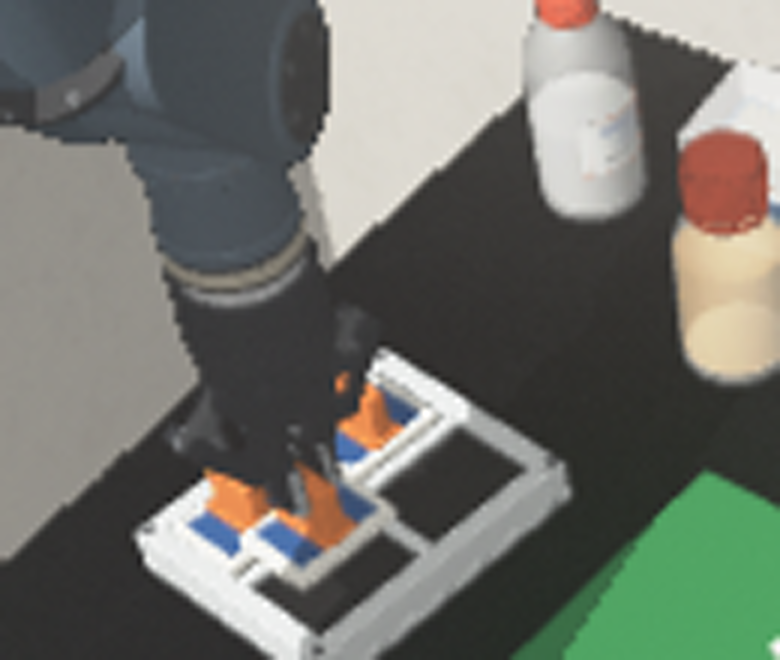

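```bash
python3 -m creep '[{"offset":[0,1.5,0],"dr":[0,0,0]},{"offset":[-0.1,3,0],"dr":[0,0,0]},{"offset":[-0.1,3.6,0],"dr":[0,0,0]},{"offset":[-0.1,3.6,0],"dr":[0,0,0]},{"offset":[-0.1,3.6,0],"dr":[0,0,0]}]'; python3 -c "
from h import *
st()"; python3 -m creep '[{"offset":[0,0.3,0],"dr":[0,0,0]},{"offset":[0,0.6,0],"dr":[0,0,0]},{"offset":[0,0.7,0],"dr":[0,0,0]},{"offset":[0,0.7,0],"dr":[0,0,0]}]';python3 -c "
from h import *
st()"; python3 -m creep '[{"offset":[0,0.2,0],"dr":[0,0,0]},{"offset":[0,0.4,0],"dr":[0,0,0]},{"offset":[0,0.4,0],"dr":[0,0,0]}]';python3 -c "
from h import *
st()"
```

```text
t: 17.6
ee_pos: [0.4336, 0.2957, 0.2336]
orientation: [0.464, -0.533, 0.533, -0.464]
force: [0.3, 0.8, -1.3]
grip_width: 0.147
t 17.6 grasp [0.4335 0.2957 0.0786] y [-0. -0. -1.] zyaw -7.89 F [ 0.28  0.77 -1.34] grip 0.147 j [ 0.386  0.666  1.817 -0.     0.659  0.523]
t: 18.0
ee_pos: [0.4335, 0.2964, 0.227]
orientation: [0.464, -0.533, 0.533, -0.465]
force: [-0.1, -0.1, 3.3]
grip_width: 0.147
t 18.0 grasp [0.4337 0.2964 0.072 ] y [ 0.001  0.    -1.   ] zyaw -7.81 F [-0.09 -0.05  3.34] grip 0.147 j [ 0.387  0.678  1.819 -0.     0.643  0.523]
t: 18.3
ee_pos: [0.4336, 0.2964, 0.2228]
orientation: [0.464, -0.533, 0.533, -0.465]
force: [0.3, -1.3, 3.8]
grip_width: 0.148
t 18.3 grasp [0.4338 0.2965 0.0678] y [ 0.001  0.    -1.   ] zyaw -7.81 F [ 0.32 -1.27  3.76] grip 0.148 j [ 0.387  0.686  1.82  -0.     0.634  0.523]
```

```bash
python3 -m creep '[{"offset":[0,0.2,0],"dr":[0,0,0]},{"offset":[0,0.4,0],"dr":[0,0,0]},{"offset":[0,0.4,0],"dr":[0,0,0]}]';python3 -c "
from h import *
st()"; python3 -m creep '[{"offset":[0,0.15,0],"dr":[0,0,0]},{"offset":[0,0.3,0],"dr":[0,0,0]},{"offset":[0,0.3,0],"dr":[0,0,0]}]';python3 -c "
from h import *
st()"
```

```text
t: 18.6
ee_pos: [0.4334, 0.2964, 0.2212]
orientation: [0.464, -0.533, 0.533, -0.465]
force: [-2.6, -2.7, 22.7]
grip_width: 0.148
t 18.6 grasp [0.4337 0.2965 0.0662] y [ 0.002  0.001 -1.   ] zyaw -7.8 F [-2.64 -2.71 22.71] grip 0.148 j [ 0.387  0.689  1.821 -0.     0.629  0.523]
t: 18.9
ee_pos: [0.4333, 0.2964, 0.2211]
orientation: [0.464, -0.532, 0.533, -0.466]
force: [-7.9, -4.8, 46.1]
grip_width: 0.155
t 18.9 grasp [0.4338 0.2965 0.0661] y [ 0.003  0.001 -1.   ] zyaw -7.79 F [-7.92 -4.79 46.08] grip 0.155 j [ 3.870e-01  6.890e-01  1.822e+00 -1.000e-03  6.270e-01  5.230e-01]
```

```bash
python3 -m creep '[{"offset":[0,-0.5,0],"dr":[0,0,0]},{"offset":[0,-0.5,0],"dr":[0,0,0]}]' ; python3 -m creep '[{"offset":[0,0,0],"dr":[0,0,0]},{"offset":[0,0,0],"dr":[0,0,0]},{"offset":[0,0,0],"dr":[0,0,0]},{"offset":[0,-3,0],"dr":[0,0,0]},{"offset":[0,-7,0],"dr":[0,0,0]},{"offset":[0,-9,0],"dr":[0,0,0]},{"offset":[0,-9,0],"dr":[0,0,0]}]' 3.5;python3 - <<'E'
from h import *
t,s=pics(); st()
G=[(.558,.032,-.2)]
for o in plates(t,s,G): print([np.round(q,4) for q in o])
goal((.558,.0318),.09,-.206)
crop(s,"b4",90,110,160,150,5)
E
```

```text
t: 19.1
ee_pos: [0.4332, 0.2965, 0.2214]
orientation: [0.464, -0.533, 0.533, -0.465]
force: [-0.6, 2.2, 15.6]
grip_width: 0.145
t: 19.8
ee_pos: [0.4341, 0.2968, 0.3128]
orientation: [0.463, -0.532, 0.534, -0.467]
force: [-0.9, -0.3, -0.9]
grip_width: 0.414
t 19.9 grasp [0.433  0.2962 0.1552] y [-0. -0. -1.] zyaw -7.83 F [-1.06 -0.05  0.29] grip 0.409 j [0.387 0.533 1.773 0.    0.837 0.523]
[array([ 0.5579,  0.0321, -0.2133,  0.0681]), array([ 0.5585,  0.032 , -0.2109,  0.0354]), array([ 0.5562,  0.0325, -0.182 ,  0.0675])]
 k 0 off [24.5   6.51 15.98] dr [0.02 3.97 0.01]
 k 1 off [24.5   6.51 15.98] dr [ 2.0000e-02 -1.7603e+02 -3.0000e-02]
```

View pics/b4.png

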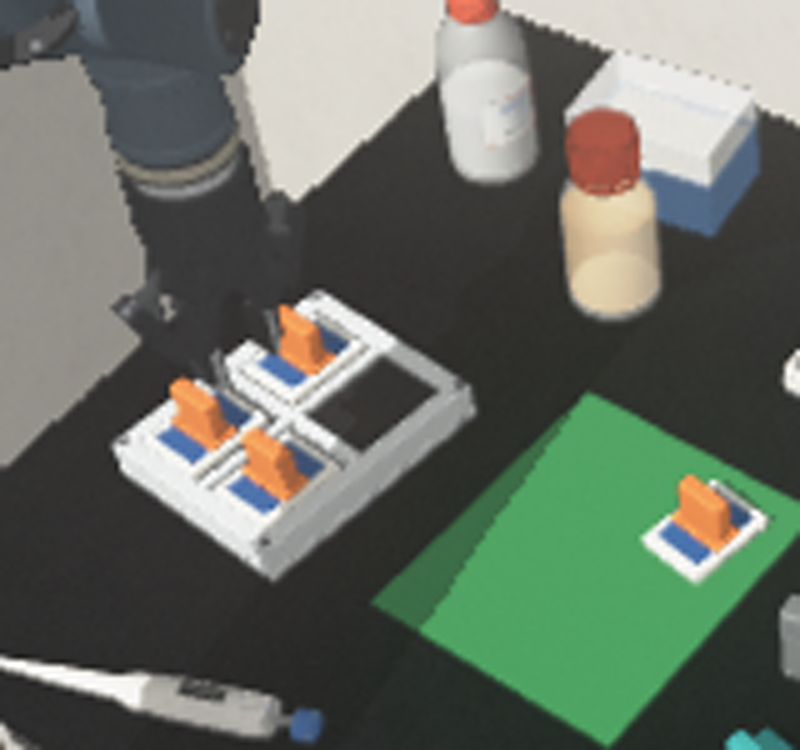

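Three seated; now the last plate.

```bash
python3 -m creep '[{"offset":[4,0,2.6],"dr":[0,1,0]},{"offset":[8,0,5.2],"dr":[0,1.5,0]},{"offset":[12,0,7.8],"dr":[0,2,0]},{"offset":[16,1,10.4],"dr":[0,3,0]},{"offset":[20,3,13],"dr":[0,3.5,0]},{"offset":[23.5,5.5,15.3],"dr":[0,4,0]},{"offset":[24.5,6.5,16],"dr":[0,4,0]},{"offset":[24.5,6.5,16],"dr":[0,4,0]}]' 5;python3 -m creep '[{"offset":[0,0,0],"dr":[0,0,0]}]';python3 -c "
from h import *
st()
goal((.558,.0318),.044,-.206)"
```

```text
t: 20.7
ee_pos: [0.5581, 0.0301, 0.2423]
orientation: [-0.446, 0.551, -0.548, 0.443]
force: [-0.3, 0.6, -0.0]
grip_width: 0.587
t: 20.8
ee_pos: [0.5574, 0.0326, 0.2444]
orientation: [-0.447, 0.55, -0.548, 0.445]
force: [0.1, 0.8, 0.4]
grip_width: 0.584
t 20.8 grasp [0.5568 0.0327 0.0894] y [-0.004  0.001 -1.   ] zyaw -11.83 F [0.06 0.83 0.41] grip 0.584 j [-1.420e-01  6.740e-01  1.725e+00  1.000e-03  7.460e-01  6.400e-02]
 k 0 off [0.06 4.54 0.1 ] dr [ 0.23 -0.02 -0.01]
 k 1 off [0.06 4.54 0.1 ] dr [2.0000e-02 1.7997e+02 3.6000e-01]
```

```bash
python3 -m creep '[{"offset":[0.1,2,0.1],"dr":[0,0,0]},{"offset":[0.1,4,0.1],"dr":[0,0,0]},{"offset":[0.1,4.6,0.1],"dr":[0,0,0]},{"offset":[0.1,4.6,0.1],"dr":[0,0,0]}]' 5;python3 -c "
from h import *
st()"; python3 -m creep '[{"offset":[0,0,0],"dr":[0,0,0]},{"offset":[0,0,0],"dr":[0,0,0]},{"offset":[0,0,0],"dr":[0,0,0]},{"offset":[0,0,0],"dr":[0,0,0]},{"offset":[0,0,0],"dr":[0,0,0]}]' 0 60; python3 -c "
from h import *
st()";python3 -m creep '[{"offset":[0,-2,0],"dr":[0,0,0]},{"offset":[0,-5,0],"dr":[0,0,0]},{"offset":[0,-7.5,0],"dr":[0,0,0]},{"offset":[0,-7.5,0],"dr":[0,0,0]},{"offset":[0,-7.5,0],"dr":[0,0,0]}]'; python3 - <<'E'
from h import *
st()
goal((.5224,.283),.115,BED[2],"s")
E
```

```text
t: 21.2
ee_pos: [0.5583, 0.0323, 0.1994]
orientation: [-0.447, 0.549, -0.548, 0.446]
force: [0.3, 0.0, 0.2]
grip_width: 0.589
t 21.2 grasp [0.558  0.0323 0.0444] y [-0.002  0.    -1.   ] zyaw -11.69 F [0.32 0.02 0.17] grip 0.589 j [-0.142  0.752  1.738  0.     0.653  0.062]
t: 21.7
ee_pos: [0.5595, 0.0308, 0.2007]
orientation: [0.445, -0.549, 0.549, -0.446]
force: [-0.0, 2.4, 6.4]
grip_width: 0.145
t 21.7 grasp [0.5597 0.0308 0.0457] y [ 0.002  0.    -1.   ] zyaw -11.84 F [-0.03  2.38  6.39] grip 0.145 j [-1.450e-01  7.510e-01  1.736e+00  1.000e-03  6.530e-01  6.200e-02]
t: 22.2
ee_pos: [0.5591, 0.0306, 0.2748]
orientation: [0.446, -0.549, 0.549, -0.446]
force: [-0.2, -0.0, -1.9]
grip_width: 0.15
t 22.2 grasp [0.5592 0.0305 0.1198] y [ 0.001 -0.    -1.   ] zyaw -11.83 F [-0.23 -0.05 -1.87] grip 0.15 j [-0.145  0.625  1.708 -0.     0.808  0.062]
s k 0 off [-23.95   0.47  -8.76] dr [-0.05 -3.97  0.  ]
s k 1 off [-23.95   0.47  -8.76] dr [-0.0000e+00  1.7603e+02 -8.0000e-02]
```

```bash
python3 -m creep '[{"offset":[-4.2,0,-1.5],"dr":[0,-1,0]},{"offset":[-8.5,0.2,-3.1],"dr":[0,-2,0]},{"offset":[-12.9,0.4,-4.7],"dr":[0,-3,0]},{"offset":[-17.3,0.5,-6.3],"dr":[0,-4,0]},{"offset":[-21.5,0.5,-7.9],"dr":[0,-4,0]},{"offset":[-24,0.5,-8.8],"dr":[0,-4,0]},{"offset":[-24,0.5,-8.8],"dr":[0,-4,0]},{"offset":[-24,0.5,-8.8],"dr":[0,-4,0]}]'; python3 - <<'E'
from h import *
t,s=pics(); st(); crop(s,"a7",90,110,130,110,6)
goal((.5224,.283),.077,BED[2],"s")
E
```

```text
t: 23.0
ee_pos: [0.5214, 0.2839, 0.2678]
orientation: [-0.466, 0.533, -0.532, 0.464]
force: [1.6, -0.4, -1.2]
grip_width: 0.144
t 23.1 grasp [0.5217 0.2824 0.1134] y [-0.002 -0.001 -1.   ] zyaw -7.87 F [-0.12 -0.28 -1.55] grip 0.147 j [ 3.080e-01  6.680e-01  1.623e+00 -1.000e-03  8.530e-01  4.460e-01]
s k 0 off [-0.05  3.64  0.03] dr [ 0.12 -0.01  0.08]
s k 1 off [-0.05  3.64  0.03] dr [-1.3000e-01  1.7999e+02  1.8000e-01]
```

View pics/a7.png

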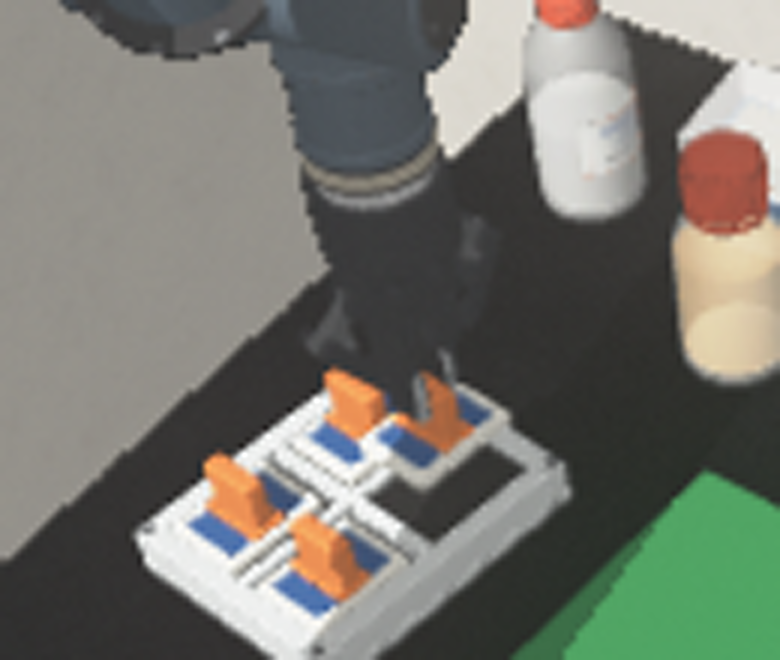

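```bash
python3 -m creep '[{"offset":[0,1.5,0],"dr":[0,0,0]},{"offset":[0,3,0],"dr":[0,0,0]},{"offset":[0,3.6,0],"dr":[0,0,0]},{"offset":[0,3.6,0],"dr":[0,0,0]},{"offset":[0,3.6,0],"dr":[0,0,0]}]'; python3 -c "
from h import *
st()"; python3 -m creep '[{"offset":[0,0.3,0],"dr":[0,0,0]},{"offset":[0,0.6,0],"dr":[0,0,0]},{"offset":[0,0.7,0],"dr":[0,0,0]},{"offset":[0,0.7,0],"dr":[0,0,0]}]';python3 -c "
from h import *
st()"; python3 -m creep '[{"offset":[0,0.2,0],"dr":[0,0,0]},{"offset":[0,0.4,0],"dr":[0,0,0]},{"offset":[0,0.4,0],"dr":[0,0,0]}]';python3 -c "
from h import *
st()"
```

```text
t: 23.6
ee_pos: [0.5224, 0.2832, 0.2333]
orientation: [-0.465, 0.533, -0.533, 0.464]
force: [-0.5, 0.9, -1.8]
grip_width: 0.149
t 23.6 grasp [0.5224 0.2832 0.0783] y [-0. -0. -1.] zyaw -7.86 F [-0.45  0.87 -1.79] grip 0.149 j [ 0.309  0.723  1.637 -0.     0.782  0.446]
t: 24.0
ee_pos: [0.5225, 0.2837, 0.2271]
orientation: [0.464, -0.533, 0.533, -0.465]
force: [-0.3, -0.4, 3.3]
grip_width: 0.148
t 24.0 grasp [0.5226 0.2838 0.0721] y [ 0.001  0.    -1.   ] zyaw -7.81 F [-0.31 -0.43  3.27] grip 0.148 j [ 0.31   0.733  1.639 -0.     0.768  0.446]
t: 24.3
ee_pos: [0.5225, 0.2837, 0.2231]
orientation: [0.464, -0.533, 0.533, -0.465]
force: [-0.2, -0.2, 3.5]
grip_width: 0.153
t 24.3 grasp [0.5227 0.2838 0.0681] y [ 0.001  0.    -1.   ] zyaw -7.82 F [-0.21 -0.25  3.52] grip 0.153 j [ 0.31   0.739  1.641 -0.     0.76   0.446]
```

```bash
python3 -m creep '[{"offset":[0,0.2,0],"dr":[0,0,0]},{"offset":[0,0.4,0],"dr":[0,0,0]},{"offset":[0,0.4,0],"dr":[0,0,0]}]';python3 -c "
from h import *
st()"; python3 -m creep '[{"offset":[0,0.15,0],"dr":[0,0,0]},{"offset":[0,0.3,0],"dr":[0,0,0]},{"offset":[0,0.3,0],"dr":[0,0,0]}]';python3 -c "
from h import *
st()"
```

```text
t: 24.6
ee_pos: [0.5225, 0.2837, 0.2206]
orientation: [0.464, -0.533, 0.533, -0.465]
force: [-2.5, -1.2, 14.7]
grip_width: 0.15
t 24.6 grasp [0.5227 0.2838 0.0656] y [ 0.002  0.    -1.   ] zyaw -7.81 F [-2.49 -1.23 14.69] grip 0.15 j [ 0.31   0.743  1.642 -0.     0.755  0.446]
t: 24.9
ee_pos: [0.5224, 0.2837, 0.2204]
orientation: [0.464, -0.532, 0.533, -0.466]
force: [-6.5, -3.6, 30.7]
grip_width: 0.147
t 24.9 grasp [0.5227 0.2838 0.0654] y [ 0.002  0.    -1.   ] zyaw -7.79 F [-6.45 -3.6  30.68] grip 0.147 j [ 0.31   0.744  1.642 -0.     0.754  0.446]
```

```bash
python3 -m creep '[{"offset":[0,-0.4,0],"dr":[0,0,0]},{"offset":[0,-0.4,0],"dr":[0,0,0]}]' ; python3 -m creep '[{"offset":[0,0,0],"dr":[0,0,0]},{"offset":[0,0,0],"dr":[0,0,0]},{"offset":[0,0,0],"dr":[0,0,0]},{"offset":[0,-3,0],"dr":[0,0,0]},{"offset":[0,-7,0],"dr":[0,0,0]},{"offset":[4,-9,0],"dr":[0,0,0]},{"offset":[9,-11,0],"dr":[0,0,0]},{"offset":[14,-12,0],"dr":[0,0,0]}]' 3.5;python3 -m creep '[{"offset":[5,0,0],"dr":[0,0,0]},{"offset":[10,0,0],"dr":[0,0,0]},{"offset":[15,0,0],"dr":[0,0,0]},{"offset":[15,0,0],"dr":[0,0,0]}]';python3 - <<'E'
from h import *
t,s=pics(); st()
a=[]
for p,n,z in((s,"s",0),(t,"t",0)): 
    c=(100,150,90,85) if n=="s" else (140,190,75,75)
    crop(p,"c_"+n,*c,7 if n=="s" else 8)
# model fit of z: per seat in the scene view
sc=seats()
for k,g in sc.items():
    for z in (.018,.020,.0235,.027):
        it=[]
        for p in (t,s):
            uv=proj(p,[[g[0],g[1],.045]])[0].round().astype(int); roi=(uv[0]-14,uv[1]-14,28,28)
            a=up(p,roi); m=((a[...,0]>a[...,1]+35)&(a[...,0]>a[...,2]+50)&(a[...,0]>90)).astype(np.uint8); it.append((p,roi,biggest(m)))
        f=fit(it,MODEL["plate"][1:],(g[0],g[1],BED[2]),z); print(k,z,np.round(f,4))
E
```

```text
t: 25.1
ee_pos: [0.5224, 0.2838, 0.2206]
orientation: [0.464, -0.533, 0.533, -0.465]
force: [-1.6, -0.0, 14.6]
grip_width: 0.149
t: 25.9
ee_pos: [0.5038, 0.1488, 0.3396]
orientation: [0.465, -0.532, 0.533, -0.466]
force: [1.0, -0.2, -0.7]
grip_width: 0.412
t: 26.3
ee_pos: [0.4833, -0.0043, 0.3382]
orientation: [0.463, -0.534, 0.535, -0.462]
force: [-0.2, 1.1, 0.5]
grip_width: 0.413
t 26.4 grasp [ 4.832e-01 -2.000e-04  1.831e-01] y [-0.001  0.001 -1.   ] zyaw -8.04 F [0.09 0.59 0.59] grip 0.41 j [-2.33e-01  4.42e-01  1.85e+00  1.00e-03  8.51e-01 -9.20e-02]
(1, 1) 0.018 [ 0.5304  0.3536 -0.0099  0.3997]
(1, 1) 0.02 [0.5303 0.353  0.0025 0.4056]
(1, 1) 0.0235 [0.531  0.3506 0.0858 0.4233]
(1, 1) 0.027 [0.5312 0.3501 0.098  0.4465]
(1, -1) 0.018 [ 0.5202  0.2838 -0.0157  0.3868]
(1, -1) 0.02 [ 0.52    0.2827 -0.0044  0.3946]
(1, -1) 0.0235 [ 0.5199  0.2815 -0.0021  0.4198]
(1, -1) 0.027 [ 0.519   0.2814 -0.021   0.4478]
(-1, 1) 0.018 [ 0.4407  0.3671 -0.1993  0.239 ]
(-1, 1) 0.02 [ 0.4406  0.3666 -0.1959  0.2537]
(-1, 1) 0.0235 [ 0.4402  0.3649 -0.1911  0.2989]
(-1, 1) 0.027 [ 0.4407  0.3644 -0.1891  0.3419]
(-1, -1) 0.018 [ 0.4308  0.2956 -0.194   0.2344]
(-1, -1) 0.02 [ 0.4305  0.2949 -0.196   0.257 ]
(-1, -1) 0.0235 [ 0.4308  0.2944 -0.2051  0.3044]
(-1, -1) 0.027 [ 0.4311  0.2939 -0.1998  0.3487]
```

View pics/c_s.png

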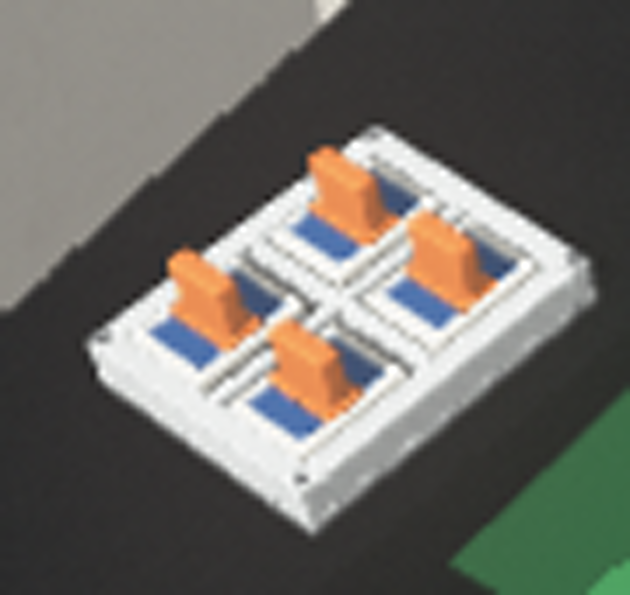

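View pics/c_t.png

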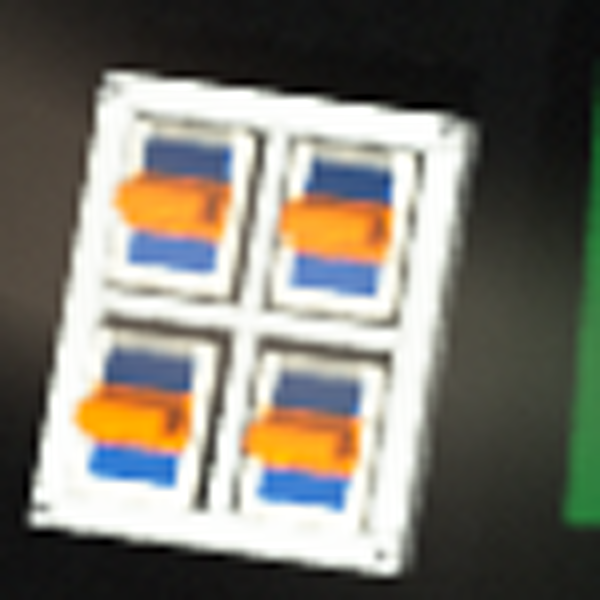

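```bash
cat >> h.py <<'E'
def wgoal(side,phi,r,sel=SEL,sgn=-1):
    c,s_=np.cos(sel[2]),np.sin(sel[2]); ex=np.array([c,s_,0]); ey=np.array([-s_,c,0]); ez=np.array([0,0,1.])
    ax=np.array([sel[0],sel[1],.05])+side*.036*ey
    f=np.radians(phi); d=-np.sin(f)*ex+np.cos(f)*ez
    y=-d; z=sgn*ey; x=np.cross(y,z); R=Ro.from_matrix(np.c_[x,y,z]); p=ax+d*(r+.155)
    q=ctrl.read_state(); R0=Ro.from_quat(q["orientation"]); p0=np.array(q["ee_pos"])
    print("wgoal",phi,r,"off",(R0.inv().apply(p-p0)*100).round(2),"dr",(R0.inv()*R).as_rotvec(degrees=True).round(2))
def wst(side,sel=SEL):
    c,s_=np.cos(sel[2]),np.sin(sel[2]); ex=np.array([c,s_,0]); ey=np.array([-s_,c,0]); ez=np.array([0,0,1.])
    ax=np.array([sel[0],sel[1],.05])+side*.036*ey
    q=ctrl.read_state(); R=Ro.from_quat(q["orientation"]).as_matrix(); g=np.array(q["ee_pos"])+R[:,1]*.155-ax
    print("t",round(q["t"],2),"grasp rel axle x,y,z mm",np.round([g@ex*1e3,g@ey*1e3,g@ez*1e3],1),"r",round(np.hypot(g@ex,g@ez)*1e3,1),"phi pos",round(np.degrees(np.arctan2(-g@ex,g@ez)),1),"phi tool",round(np.degrees(np.arctan2(R[:,1]@ex,-R[:,1]@ez)),1),"z.ey",round(float(R[:,2]@ey),3),"F",np.round(q["force"],1),"grip",round(float(q["grip_width"])*85,1),"j",np.round(q["joint_pos"],2))
E
python3 - <<'E'
from h import *
wgoal(1,0,.12); wgoal(1,-40,.10)
E
```

```text
wgoal 0 0.12 off [10.09  1.3   8.65] dr [6.000e-02 7.691e+01 1.000e-02]
wgoal -40 0.1 off [ 6.38  9.25 24.62] dr [-26.72  73.59 -33.7 ]
```

```bash
python3 -m creep '[{"offset":[1.5,0,1.2],"dr":[0,8,0]},{"offset":[3,0,2.5],"dr":[0,16,0]},{"offset":[4.5,0,4],"dr":[0,24,0]},{"offset":[6,0,5.5],"dr":[0,32,0]},{"offset":[7.5,0,6.5],"dr":[0,40,0]},{"offset":[9,0,7.5],"dr":[0,48,0]},{"offset":[10,0,8.6],"dr":[0,56,0]},{"offset":[10.1,0,8.6],"dr":[0,64,0]}]' 4; python3 -m creep '[{"offset":[0,0,0],"dr":[0,6.5,0]},{"offset":[0,0,0],"dr":[0,13,0]},{"offset":[0,0,0],"dr":[0,13,0]},{"offset":[0,0,0],"dr":[0,13,0]}]';python3 - <<'E'
from h import *
wst(1); wgoal(1,-40,.10)
E
```

```text
t: 27.2
ee_pos: [0.5567, -0.1101, 0.3381]
orientation: [0.11, -0.698, 0.699, -0.111]
force: [-0.4, 0.5, -0.2]
grip_width: 0.466
t: 27.6
ee_pos: [0.5551, -0.1092, 0.3381]
orientation: [-0.034, 0.706, -0.706, 0.033]
force: [1.0, 0.9, 0.3]
grip_width: 0.47
t 27.6 grasp rel axle x,y,z mm [  0.5   3.1 133.1] r 133.1 phi pos -0.2 phi tool -0.0 z.ey -1.0 F [1.  0.9 0.3] grip 39.9 j [-0.39  0.54  1.65  0.    0.96  1.08]
wgoal -40 0.1 off [-16.34   9.27   0.43] dr [ -0.11   0.4  -39.97]
```

```bash
python3 -m creep '[{"offset":[-3.9,1,0.1],"dr":[0,0,-8]},{"offset":[-7.6,2.4,0.2],"dr":[0,0,-16]},{"offset":[-10.9,4.3,0.3],"dr":[0,0,-24]},{"offset":[-13.9,6.6,0.4],"dr":[0,0,-32]},{"offset":[-16.4,9.3,0.4],"dr":[0,0.4,-40]},{"offset":[-16.4,9.3,0.4],"dr":[0,0.4,-40]},{"offset":[-16.4,9.3,0.4],"dr":[0,0.4,-40]}]' 4;python3 - <<'E'
from h import *
wst(1); wgoal(1,-40,.036)
t,s=pics();crop(s,"d1",220,130,120,110,6)
E
```

```text
t: 28.3
ee_pos: [0.7182, -0.0989, 0.2424]
orientation: [0.271, -0.653, 0.674, 0.214]
force: [0.3, 0.8, 1.7]
grip_width: 0.467
t 28.3 grasp rel axle x,y,z mm [63.8 -0.8 74. ] r 97.7 phi pos -40.8 phi tool -40.2 z.ey -1.0 F [0.3 0.8 1.7] grip 39.7 j [-0.25  0.98  1.03 -0.22  1.81  1.25]
wgoal -40 0.036 off [ 0.17  6.17 -0.09] dr [ 0.07 -0.08  0.22]
```

View pics/d1.png

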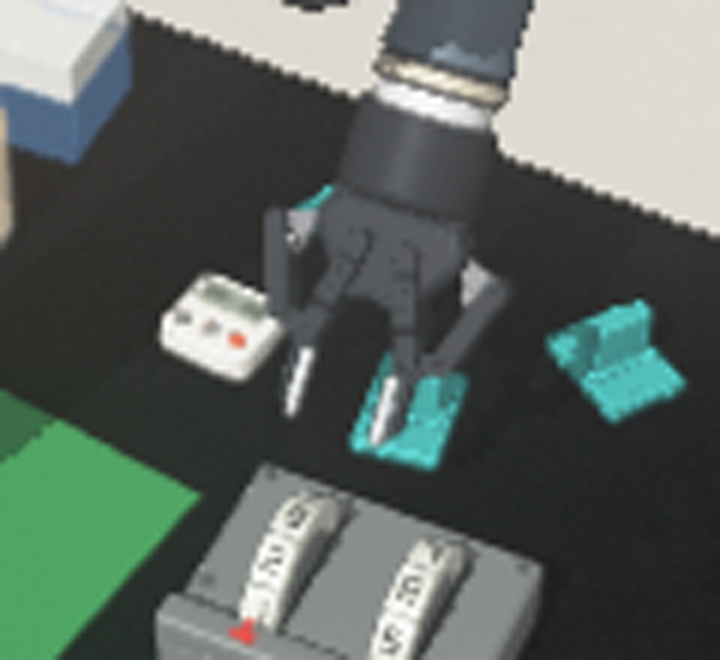

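```bash
python3 -m creep '[{"offset":[0.1,2,-0.05],"dr":[0,0,0]},{"offset":[0.2,4,-0.1],"dr":[0,0,0.2]},{"offset":[0.2,5.9,-0.1],"dr":[0,0,0.2]},{"offset":[0.2,5.9,-0.1],"dr":[0,0,0.2]},{"offset":[0.2,5.9,-0.1],"dr":[0,0,0.2]}]' 4;python3 - <<'E'
from h import *
wst(1)
E
python3 -m creep '[{"offset":[0,0,0],"dr":[0,0,0]},{"offset":[0,0,0],"dr":[0,0,0]},{"offset":[0,0,0],"dr":[0,0,0]},{"offset":[0,0,0],"dr":[0,0,0]}]' 0 40
python3 - <<'E'
from h import *
wst(1); wgoal(1,24,.038)
E
```

```text
t: 28.9
ee_pos: [0.6794, -0.1029, 0.2052]
orientation: [0.266, -0.654, 0.676, 0.212]
force: [0.2, 0.3, -0.4]
grip_width: 0.472
t 28.9 grasp rel axle x,y,z mm [26.2 -1.5 35.7] r 44.3 phi pos -36.3 phi tool -39.5 z.ey -1.0 F [ 0.2  0.3 -0.4] grip 40.1 j [-0.27  0.97  1.16 -0.23  1.66  1.27]
t: 29.3
ee_pos: [0.6804, -0.102, 0.204]
orientation: [0.267, -0.654, 0.676, 0.212]
force: [2.7, 1.8, 6.5]
grip_width: 0.2
t 29.3 grasp rel axle x,y,z mm [27.1 -0.7 34.6] r 44.0 phi pos -38.1 phi tool -39.6 z.ey -1.0 F [2.7 1.8 6.5] grip 17.0 j [-0.27  0.97  1.16 -0.23  1.66  1.27]
wgoal 24 0.038 off [1.717e+01 1.132e+01 1.000e-02] dr [-0.14 -0.26 63.62]
```

```bash
python3 -m creep '[{"offset":[2.77,0.19,0],"dr":[0,0,8]},{"offset":[5.49,0.77,0],"dr":[0,0,16]},{"offset":[8.09,1.72,0],"dr":[0,0,24]}]'
python3 - <<'E'
from h import *
wst(1)
t,s=pics(); wst(1); wheelpic("wh1",t,s)
E
```

```text
t: 29.6
ee_pos: [0.6076, -0.108, 0.2405]
orientation: [0.121, -0.695, 0.705, 0.063]
force: [4.7, 1.4, -22.1]
grip_width: 0.197
t 29.6 grasp rel axle x,y,z mm [13.  -0.6 40.7] r 42.7 phi pos -17.6 phi tool -15.0 z.ey -1.0 F [  4.7   1.4 -22.1] grip 16.8 j [-0.33  0.77  1.49 -0.12  1.12  1.22]
t 29.7 grasp rel axle x,y,z mm [ 9.6 -0.6 41.7] r 42.8 phi pos -12.9 phi tool -15.3 z.ey -1.0 F [ 4.6  1.4 -7.7] grip 16.7 j [-0.34  0.77  1.5  -0.12  1.13  1.22]
```

View pics/wh1.png

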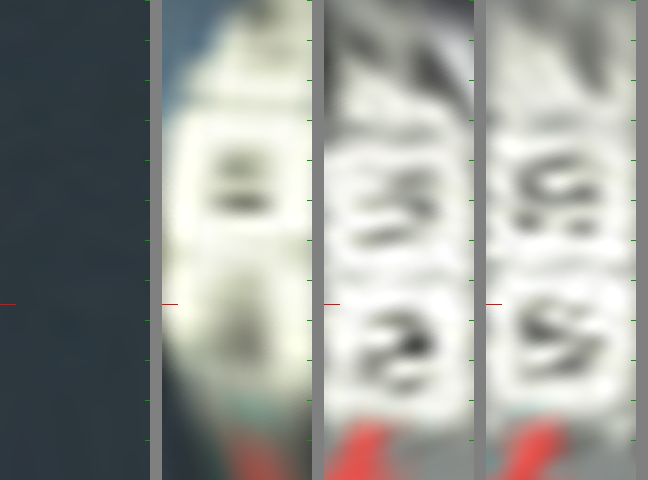

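```bash
python3 -m creep '[{"offset":[2.76,0.19,0],"dr":[0,0,8]},{"offset":[5.46,0.77,0],"dr":[0,0,16]},{"offset":[8.05,1.71,0],"dr":[0,0,24]},{"offset":[10.5,3.0,0],"dr":[0,0,32]},{"offset":[12.7,4.63,0],"dr":[0,0,40]},{"offset":[12.7,4.63,0],"dr":[0,0,40]},{"offset":[12.7,4.63,0],"dr":[0,0,40]}]'
python3 - <<'E'
from h import *
wst(1)
t,s=pics(); wst(1); wheelpic("wh2",t,s)
E
```

```text
t: 30.4
ee_pos: [0.483, -0.121, 0.2331]
orientation: [0.11, 0.703, -0.682, 0.172]
force: [9.5, -0.8, -7.8]
grip_width: 0.2
t 30.4 grasp rel axle x,y,z mm [-11.5  -0.5  40.6] r 42.2 phi pos 15.8 phi tool 23.1 z.ey -1.0 F [ 9.5 -0.8 -7.8] grip 17.0 j [-0.53  0.64  2.    0.96  0.29  0.05]
t 30.5 grasp rel axle x,y,z mm [-11.3  -0.3  40.6] r 42.1 phi pos 15.5 phi tool 23.1 z.ey -1.0 F [ -3.5 -10.7   2.6] grip 16.8 j [-0.53  0.64  2.    0.96  0.29  0.05]
```

View pics/wh2.png

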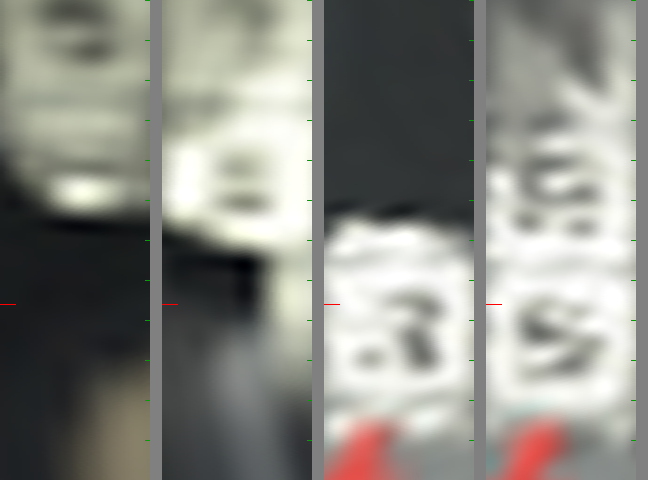

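```bash
python3 -m creep '[{"offset":[0,0,0],"dr":[0,0,0]},{"offset":[0,0,0],"dr":[0,0,0]},{"offset":[0,-1.5,0],"dr":[0,0,0]},{"offset":[0,-3.5,0],"dr":[0,0,0]},{"offset":[0,-5,0],"dr":[0,0,0]},{"offset":[0,-5,0],"dr":[0,0,0]},{"offset":[0,-5,0],"dr":[0,0,0]}]' 4
python3 - <<'E'
from h import *
wst(1); wgoal(1,-30,.09)
E
```

```text
t: 31.2
ee_pos: [0.4627, -0.119, 0.2786]
orientation: [0.106, 0.707, -0.678, 0.172]
force: [-0.7, -0.3, -0.2]
grip_width: 0.468
t 31.2 grasp rel axle x,y,z mm [-32.4   5.2  85.7] r 91.6 phi pos 20.7 phi tool 22.8 z.ey -1.0 F [-0.7 -0.3 -0.2] grip 39.8 j [-0.55  0.53  2.02  0.76  0.37  0.24]
wgoal -30 0.09 off [-19.18   9.82   0.43] dr [  1.22   0.77 -52.77]
```

```bash
python3 -m creep '[{"offset":[-3.2,0.24,0.1],"dr":[0.2,0.1,-8]},{"offset":[-6.6,0.95,0.2],"dr":[0.4,0.2,-16]},{"offset":[-9.8,2.1,0.3],"dr":[0.6,0.4,-24]},{"offset":[-12.8,3.7,0.4],"dr":[0.8,0.5,-32]},{"offset":[-15.6,5.75,0.4],"dr":[1,0.6,-40]},{"offset":[-18,8.1,0.4],"dr":[1.2,0.7,-48]},{"offset":[-19.2,9.8,0.4],"dr":[1.2,0.8,-52.8]},{"offset":[-19.2,9.8,0.4],"dr":[1.2,0.8,-52.8]}]' 
python3 -m creep '[{"offset":[0,0,0],"dr":[0,0,0]},{"offset":[0,0,0],"dr":[0,0,0]}]'
python3 - <<'E'
from h import *
wst(1); wgoal(1,-30,.036); t,s=pics(); wheelpic("wh3",t,s)
E
```

```text
t: 32.0
ee_pos: [0.6786, -0.1004, 0.2581]
orientation: [0.216, -0.674, 0.689, 0.155]
force: [-0.8, 0.7, -0.4]
grip_width: 0.468
t: 32.2
ee_pos: [0.6765, -0.1015, 0.2608]
orientation: [0.213, -0.675, 0.69, 0.154]
force: [-0.2, -0.6, -0.3]
grip_width: 0.467
t 32.2 grasp rel axle x,y,z mm [44.5  0.5 76.7] r 88.6 phi pos -30.1 phi tool -30.1 z.ey -1.0 F [-0.2 -0.6 -0.3] grip 39.7 j [-0.28  0.86  1.21 -0.18  1.57  1.25]
wgoal -30 0.036 off [0.03 5.26 0.03] dr [ 0.12 -0.03  0.08]
```

View pics/wh3.png

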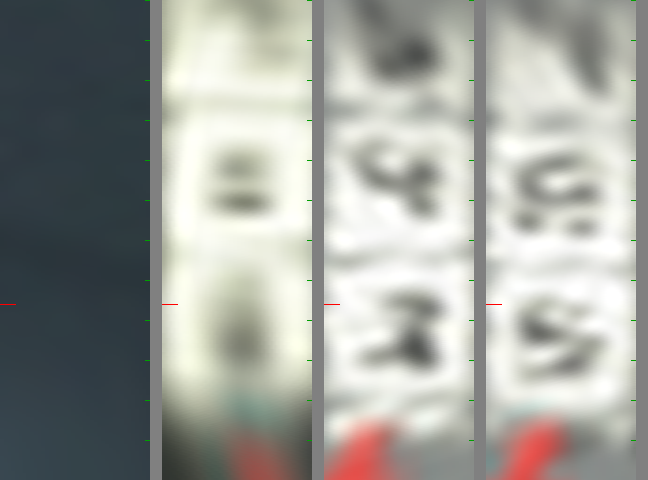

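```bash
python3 -m creep '[{"offset":[0,2,0],"dr":[0,0,0]},{"offset":[0,4,0],"dr":[0,0,0]},{"offset":[0,5.2,0],"dr":[0,0,0]},{"offset":[0,5.2,0],"dr":[0,0,0]},{"offset":[0,5.2,0],"dr":[0,0,0]}]' 4
python3 -c "
from h import *
wst(1)"
python3 -m creep '[{"offset":[0,0,0],"dr":[0,0,0]},{"offset":[0,0,0],"dr":[0,0,0]},{"offset":[0,0,0],"dr":[0,0,0]},{"offset":[0,0,0],"dr":[0,0,0]}]' 0 60
python3 -c "
from h import *
wst(1)"
```

```text
t: 32.8
ee_pos: [0.6509, -0.1045, 0.218]
orientation: [0.212, -0.674, 0.69, 0.154]
force: [0.1, -0.2, 0.8]
grip_width: 0.471
t 32.8 grasp rel axle x,y,z mm [18.9 -0.4 33.8] r 38.7 phi pos -29.3 phi tool -30.0 z.ey -1.0 F [ 0.1 -0.2  0.8] grip 40.0 j [-0.29  0.89  1.3  -0.19  1.45  1.26]
t: 33.2
ee_pos: [0.6515, -0.1044, 0.2186]
orientation: [0.212, -0.674, 0.691, 0.153]
force: [2.6, -0.5, 5.3]
grip_width: 0.198
t 33.2 grasp rel axle x,y,z mm [19.7 -0.6 34.2] r 39.4 phi pos -29.9 phi tool -29.9 z.ey -1.0 F [ 2.6 -0.5  5.3] grip 16.9 j [-0.29  0.89  1.3  -0.19  1.45  1.26]
```

```bash
python3 -m creep '[{"offset":[2.7,0.19,0],"dr":[0,0,8]},{"offset":[5.35,0.75,0],"dr":[0,0,16]},{"offset":[7.89,1.68,0],"dr":[0,0,24]},{"offset":[9.7,2.6,0],"dr":[0,0,30]},{"offset":[9.7,2.6,0],"dr":[0,0,30]},{"offset":[9.7,2.6,0],"dr":[0,0,30]}]'
python3 - <<'E'
from h import *
t,s=pics(); wst(1); wheelpic("wh4",t,s)
E
```

```text
t: 33.8
ee_pos: [0.5545, -0.1128, 0.244]
orientation: [0.029, -0.706, 0.707, -0.031]
force: [1.7, 0.9, 1.1]
grip_width: 0.2
t 33.9 grasp rel axle x,y,z mm [ 0.3 -0.5 39. ] r 39.0 phi pos -0.4 phi tool 0.1 z.ey -1.0 F [2.2 0.1 2.7] grip 16.7 j [-0.4   0.68  1.71 -0.    0.75  1.09]
```

View pics/wh4.png

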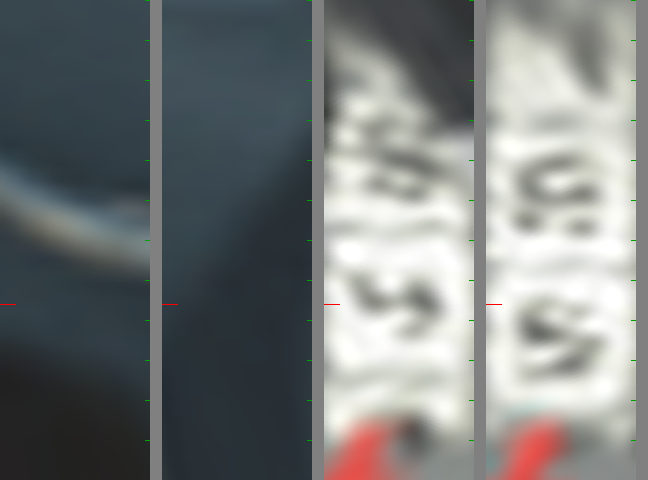

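```bash
python3 -m creep '[{"offset":[0,0,0],"dr":[0,0,0]},{"offset":[0,0,0],"dr":[0,0,0]},{"offset":[0,-2,0],"dr":[0,0,0]},{"offset":[0,-4.5,0],"dr":[0,0,0]},{"offset":[0,-6,0],"dr":[0,0,0]},{"offset":[0,-6,0],"dr":[0,0,0]}]' 4
python3 - <<'E'
from h import *
wst(1); wgoal(-1,13,.085)
E
```

```text
t: 34.5
ee_pos: [0.5544, -0.1125, 0.305]
orientation: [0.03, -0.706, 0.707, -0.031]
force: [0.3, 0.2, -0.4]
grip_width: 0.469
t 34.5 grasp rel axle x,y,z mm [ -0.3  -0.4 100. ] r 100.0 phi pos 0.2 phi tool 0.1 z.ey -1.0 F [ 0.3  0.2 -0.4] grip 39.9 j [-0.4   0.58  1.67 -0.    0.88  1.09]
wgoal 13 0.085 off [5.34 2.12 7.19] dr [-0.11 -0.09 12.93]
```

```bash
python3 -m creep '[{"offset":[2,0.3,3],"dr":[0,0,4]},{"offset":[4,1,6],"dr":[0,0,9]},{"offset":[5.3,2.1,7.2],"dr":[0,0,13]},{"offset":[5.3,2.1,7.2],"dr":[0,0,13]},{"offset":[5.3,2.1,7.2],"dr":[0,0,13]}]' 4
python3 - <<'E'
from h import *
wst(-1); wgoal(-1,13,.036)
t,s=pics(); crop(s,"d2",220,150,120,120,5)
E
```

```text
t: 35.0
ee_pos: [0.5068, -0.1887, 0.2814]
orientation: [0.049, 0.706, -0.698, 0.108]
force: [-0.3, -0.1, -0.4]
grip_width: 0.468
t 35.0 grasp rel axle x,y,z mm [-20.3   0.4  80.3] r 82.8 phi pos 14.2 phi tool 12.8 z.ey -1.0 F [-0.3 -0.1 -0.4] grip 39.8 j [-0.6   0.58  1.81  0.26  0.59  0.69]
wgoal 13 0.036 off [-0.13  4.68  0.02] dr [ 0.08 -0.22  0.25]
```

View pics/d2.png

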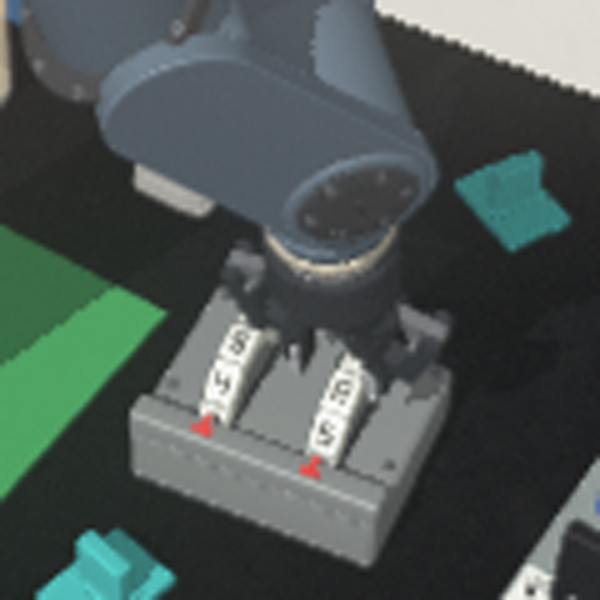

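```bash
python3 -m creep '[{"offset":[-0.1,2,0],"dr":[0,0,0]},{"offset":[-0.1,4,0],"dr":[0,0,0]},{"offset":[-0.1,4.6,0],"dr":[0,0,0]},{"offset":[-0.1,4.6,0],"dr":[0,0,0]}]' 4
python3 -c "
from h import *
wst(-1)"
python3 -m creep '[{"offset":[0,0,0],"dr":[0,0,0]},{"offset":[0,0,0],"dr":[0,0,0]},{"offset":[0,0,0],"dr":[0,0,0]},{"offset":[0,0,0],"dr":[0,0,0]}]' 0 60
python3 -c "
from h import *
wst(-1)"
```

```text
t: 35.5
ee_pos: [0.5191, -0.1869, 0.2372]
orientation: [0.048, 0.706, -0.698, 0.11]
force: [0.2, -0.0, 0.3]
grip_width: 0.472
t 35.5 grasp rel axle x,y,z mm [-7.6  1.  36.1] r 36.9 phi pos 11.9 phi tool 12.9 z.ey -1.0 F [ 0.2 -0.   0.3] grip 40.1 j [-0.58  0.67  1.81  0.29  0.5   0.66]
t: 35.9
ee_pos: [0.5189, -0.188, 0.2388]
orientation: [0.05, 0.705, -0.699, 0.11]
force: [-0.9, -0.8, 3.7]
grip_width: 0.196
t 35.9 grasp rel axle x,y,z mm [-7.5 -0.5 37.8] r 38.5 phi pos 11.2 phi tool 13.0 z.ey -1.0 F [-0.9 -0.8  3.7] grip 16.7 j [-0.58  0.66  1.81  0.29  0.5   0.66]
```

```bash
python3 -m creep '[{"offset":[-2.69,0.19,0],"dr":[0,0,-8]},{"offset":[-5.32,0.75,0],"dr":[0,0,-16]},{"offset":[-7.85,1.67,0],"dr":[0,0,-24]},{"offset":[-10.23,2.93,0],"dr":[0,0,-32]},{"offset":[-12.4,4.52,0],"dr":[0,0,-40]},{"offset":[-14.34,6.39,0],"dr":[0,0,-48]},{"offset":[-16.0,8.5,0],"dr":[0,0,-56]},{"offset":[-16.37,9.07,0],"dr":[0,0,-58]}]'
python3 -m creep '[{"offset":[0,0,0],"dr":[0,0,0]},{"offset":[0,0,0],"dr":[0,0,0]}]'
python3 - <<'E'
from h import *
t,s=pics(); wst(-1); wheelpic("wh5",t,s)
E
```

```text
t: 36.7
ee_pos: [0.6995, -0.1723, 0.1855]
orientation: [0.301, -0.639, 0.664, 0.245]
force: [0.1, -2.1, 6.1]
grip_width: 0.197
t: 36.9
ee_pos: [0.6985, -0.1726, 0.1866]
orientation: [0.298, -0.64, 0.665, 0.243]
force: [2.9, -0.2, 3.2]
grip_width: 0.199
t 37.0 grasp rel axle x,y,z mm [28.1 -0.6 27.1] r 39.0 phi pos -46.0 phi tool -44.9 z.ey -1.0 F [3.1 0.  2.4] grip 16.8 j [-0.35  1.05  1.04 -0.31  1.78  1.19]
```

View pics/wh5.png

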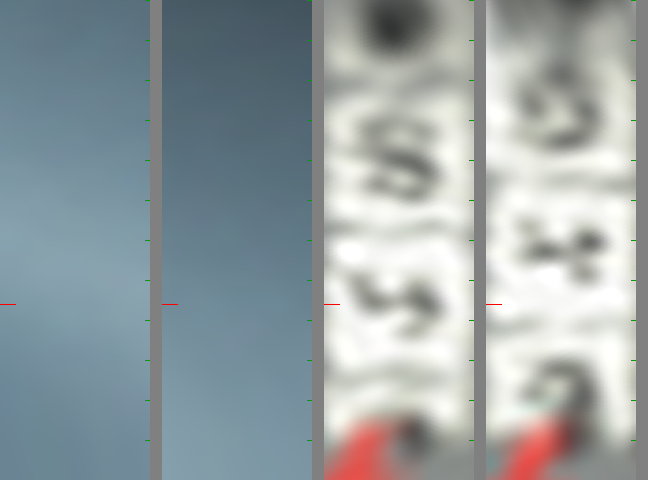

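```bash
python3 -m creep '[{"offset":[0,0,0],"dr":[0,0,0]},{"offset":[0,0,0],"dr":[0,0,0]},{"offset":[0,-2,0],"dr":[0,0,0]},{"offset":[0,-4.5,0],"dr":[0,0,0]},{"offset":[0,-5,0],"dr":[0,0,0]},{"offset":[0,-5,0],"dr":[0,0,0]}]' 4
python3 - <<'E'
from h import *
wst(-1); wgoal(-1,16,.088)
E
```

```text
t: 37.6
ee_pos: [0.7333, -0.1692, 0.2218]
orientation: [0.298, -0.641, 0.665, 0.242]
force: [0.1, 0.1, -0.6]
grip_width: 0.465
t 37.6 grasp rel axle x,y,z mm [63.2 -0.2 62.2] r 88.6 phi pos -45.5 phi tool -45.0 z.ey -1.0 F [ 0.1  0.1 -0.6] grip 39.5 j [-0.33  1.05  0.91 -0.31  1.9   1.17]
wgoal 16 0.088 off [2.133e+01 1.257e+01 1.000e-02] dr [-0.   -0.12 60.97]
```

```bash
python3 -m creep '[{"offset":[3.39,0.24,0],"dr":[0,0,8]},{"offset":[6.71,0.94,0],"dr":[0,0,16]},{"offset":[9.9,2.1,0],"dr":[0,0,24]},{"offset":[12.9,3.7,0],"dr":[0,0,32]},{"offset":[15.65,5.7,0],"dr":[0,0,40]},{"offset":[18.1,8.06,0],"dr":[0,0,48]},{"offset":[20.2,10.7,0],"dr":[0,0,56]},{"offset":[21.3,12.55,0],"dr":[0,0,61]}]' 4
python3 -m creep '[{"offset":[0,0,0],"dr":[0,0,0]},{"offset":[0,0,0],"dr":[0,0,0]}]'
python3 - <<'E'
from h import *
wst(-1); wgoal(-1,16,.037)
E
```

```text
t: 38.4
ee_pos: [0.4906, -0.1887, 0.2832]
orientation: [0.069, 0.704, -0.695, 0.127]
force: [-0.4, 1.0, -1.2]
grip_width: 0.473
t: 38.6
ee_pos: [0.494, -0.19, 0.2832]
orientation: [0.068, 0.704, -0.695, 0.127]
force: [0.8, -1.0, 0.3]
grip_width: 0.466
t 38.6 grasp rel axle x,y,z mm [-25.1  -0.   84.1] r 87.8 phi pos 16.6 phi tool 15.8 z.ey -1.0 F [ 0.8 -1.   0.3] grip 39.6 j [-0.62  0.56  1.86  0.35  0.54  0.58]
wgoal 16 0.037 off [-0.07  5.07 -0.  ] dr [-0.01 -0.24  0.18]
```

```bash
python3 -m creep '[{"offset":[-0.1,2,0],"dr":[0,0,0]},{"offset":[-0.1,4,0],"dr":[0,0,0]},{"offset":[-0.1,5,0],"dr":[0,0,0]},{"offset":[-0.1,5,0],"dr":[0,0,0]}]' 4
python3 -m creep '[{"offset":[0,0,0],"dr":[0,0,0]},{"offset":[0,0,0],"dr":[0,0,0]},{"offset":[0,0,0],"dr":[0,0,0]},{"offset":[0,0,0],"dr":[0,0,0]}]' 0 60
python3 -c "
from h import *
wst(-1)"
```

```text
t: 39.0
ee_pos: [0.5103, -0.1883, 0.2344]
orientation: [0.067, 0.704, -0.695, 0.128]
force: [0.5, -0.0, -0.1]
grip_width: 0.471
t: 39.4
ee_pos: [0.5096, -0.1888, 0.2363]
orientation: [0.069, 0.703, -0.696, 0.128]
force: [2.8, -0.0, 0.0]
grip_width: 0.191
t 39.4 grasp rel axle x,y,z mm [-9.  -0.4 37.4] r 38.4 phi pos 13.5 phi tool 16.0 z.ey -1.0 F [ 2.8 -0.   0. ] grip 16.2 j [-0.6   0.66  1.85  0.41  0.45  0.53]
```

```bash
python3 -m creep '[{"offset":[-2.69,0.19,0],"dr":[0,0,-8]},{"offset":[-5.32,0.75,0],"dr":[0,0,-16]},{"offset":[-7.85,1.67,0],"dr":[0,0,-24]},{"offset":[-10.23,2.93,0],"dr":[0,0,-32]},{"offset":[-12.4,4.52,0],"dr":[0,0,-40]},{"offset":[-14.34,6.39,0],"dr":[0,0,-48]},{"offset":[-16.0,8.5,0],"dr":[0,0,-56]},{"offset":[-16.58,9.38,0],"dr":[0,0,-59]}]'
python3 -m creep '[{"offset":[0,0,0],"dr":[0,0,0]},{"offset":[0,0,0],"dr":[0,0,0]}]'
python3 - <<'E'
from h import *
t,s=pics(); wst(-1); wheelpic("wh6",t,s)
E
```

```text
t: 40.2
ee_pos: [0.695, -0.1727, 0.1899]
orientation: [0.289, -0.644, 0.668, 0.233]
force: [-1.9, -1.9, 0.4]
grip_width: 0.195
t: 40.4
ee_pos: [0.694, -0.173, 0.1909]
orientation: [0.287, -0.646, 0.669, 0.231]
force: [0.5, -1.4, -1.2]
grip_width: 0.198
t 40.5 grasp rel axle x,y,z mm [27.5 -0.6 27.6] r 39.0 phi pos -44.9 phi tool -42.9 z.ey -1.0 F [ 0.5 -1.7 -2.2] grip 16.8 j [-0.35  1.03  1.06 -0.3   1.74  1.19]
```

View pics/wh6.png

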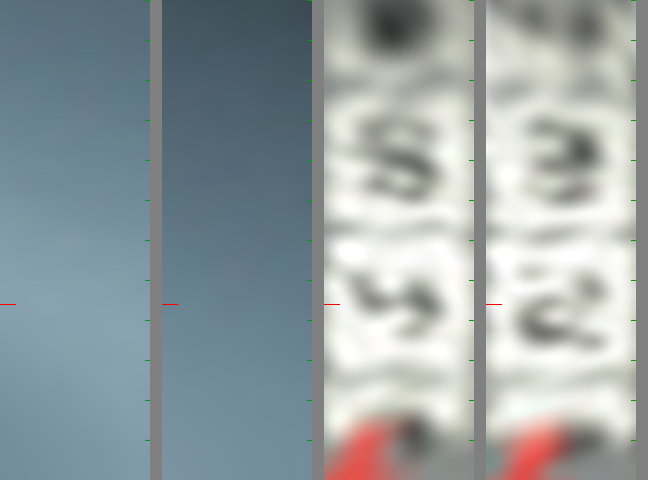

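```bash
python3 -m creep '[{"offset":[0,0,0],"dr":[0,0,0]},{"offset":[0,0,0],"dr":[0,0,0]},{"offset":[0,-2,0],"dr":[0,0,0]},{"offset":[0,-4.5,0],"dr":[0,0,0]},{"offset":[0,-8,0],"dr":[0,0,0]},{"offset":[0,-8,0],"dr":[0,0,0]}]' 5
cat >> h.py <<'E'
def ggoal(xl,yl,zg,sgn=1):
    """gauge base-centre frame local x,y; jaw axis along gauge x"""
    P=place(np.array([[xl,yl,0]]),*GA)[0]; print("world",P.round(4))
    goal((P[0],P[1]),zg,GA[2])
E
python3 - <<'E'
from h import *
wst(-1); ggoal(-.037,0,.15)
t,s=pics(); wheelpic("wh7",t,s)
E
```

```text
t: 41.1
ee_pos: [0.7509, -0.1677, 0.2547]
orientation: [0.284, -0.646, 0.671, 0.228]
force: [0.4, -0.9, -0.1]
grip_width: 0.589
t 41.1 grasp rel axle x,y,z mm [85.7 -0.7 90.5] r 124.6 phi pos -43.5 phi tool -42.5 z.ey -1.0 F [ 0.4 -0.9 -0.1] grip 50.1 j [-0.32  1.03  0.85 -0.29  1.94  1.16]
world [ 0.5211 -0.366   0.    ]
 k 0 off [21.49 12.98 17.78] dr [ 29.55 -76.48  35.34]
 k 1 off [21.49 12.98 17.78] dr [-36.92  94.44  30.86]
```

View pics/wh7.png

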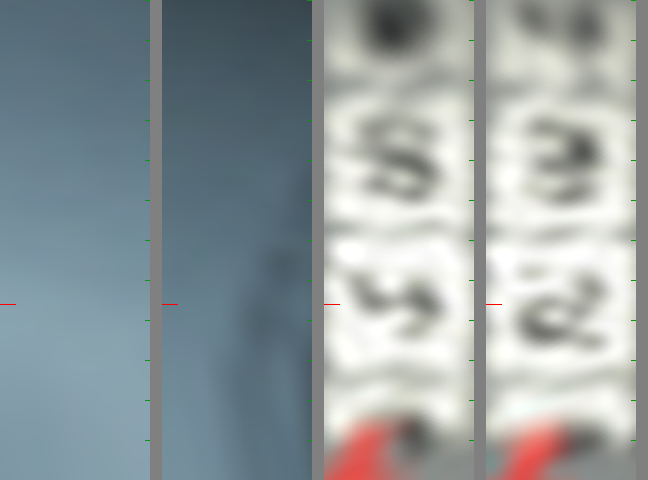

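```bash
python3 -m creep '[{"offset":[1,-1,0],"dr":[0,0,8]},{"offset":[2.5,-2.4,0],"dr":[0,0,16]},{"offset":[4,-3.7,0],"dr":[0,0,24]},{"offset":[5.5,-2.7,1],"dr":[0,0,32]},{"offset":[7,-1.5,3],"dr":[0,0,40]},{"offset":[9,0,5],"dr":[0,0,42.5]},{"offset":[9,0,5],"dr":[0,0,42.5]},{"offset":[9,0,5],"dr":[0,0,42.5]}]' 5
python3 - <<'E'
from h import *
st(); ggoal(-.037,0,.15)
E
```

```text
t: 42.0
ee_pos: [0.6854, -0.224, 0.31]
orientation: [-0.034, 0.707, -0.706, 0.025]
force: [-0.5, -0.3, 0.6]
grip_width: 0.585
t 42.0 grasp [ 0.6834 -0.2238  0.155 ] y [-0.013  0.001 -1.   ] zyaw -85.22 F [-0.46 -0.3   0.57] grip 0.585 j [-0.47   0.761  1.24  -0.005  1.153  1.02 ]
world [ 0.5211 -0.366   0.    ]
 k 0 off [17.55  0.69 12.78] dr [  0.61 -80.57   0.51]
 k 1 off [17.55  0.69 12.78] dr [-0.54 99.43  0.63]
```

```bash
python3 -m creep '[{"offset":[2,0,2],"dr":[0,-8,0]},{"offset":[4,0,4],"dr":[0,-16,0]},{"offset":[6.5,0,6],"dr":[0,-24,0]},{"offset":[9,0,7.5],"dr":[0,-32,0]},{"offset":[11,0,9],"dr":[0,-40,0]},{"offset":[13.5,0,10.5],"dr":[0,-48,0]},{"offset":[16,0,12],"dr":[0,-56,0]},{"offset":[17.5,0,12.8],"dr":[0.3,-64,0.3]}]' 5
python3 -m creep '[{"offset":[0,0,0],"dr":[0,-8,0]},{"offset":[0,0,0],"dr":[0,-16.5,0]},{"offset":[0,0,0],"dr":[0,-16.5,0]},{"offset":[0,0,0],"dr":[0,-16.5,0]}]'
python3 - <<'E'
from h import *
st(); ggoal(-.037,0,.082)
t,s=pics(); crop(s,"e1",285,190,110,125,5)
for p in(t,s): print(ctrl.search_frame("pull_handle",p)[:2])
E
```

```text
t: 42.8
ee_pos: [0.5228, -0.3662, 0.3116]
orientation: [-0.403, 0.583, -0.581, 0.4]
force: [-0.4, -0.0, -0.2]
grip_width: 0.586
t: 43.2
ee_pos: [0.5242, -0.3653, 0.3121]
orientation: [-0.48, 0.521, -0.519, 0.478]
force: [-0.1, -0.7, 0.6]
grip_width: 0.588
t 43.2 grasp [ 0.5236 -0.3655  0.1571] y [-0.003 -0.001 -1.   ] zyaw -4.7 F [-0.09 -0.73  0.58] grip 0.588 j [-0.783  0.656  1.476 -0.004  1.012 -0.699]
world [ 0.5211 -0.366   0.    ]
 k 0 off [ 0.08  7.51 -0.27] dr [ 0.19 -0.04  0.07]
 k 1 off [ 0.08  7.51 -0.27] dr [-1.1000e-01  1.7995e+02  3.0000e-01]
[{'rect': [0.7339, 0.546, 0.0334, 0.0638], 'p': 0.66}, {'rect': [0.6075, 0.5393, 0.1053, 0.1177], 'p': 0.62}]
[{'rect': [0.6611, 0.6939, 0.0414, 0.0529], 'p': 0.7}, {'rect': [0.3235, 0.5371, 0.0896, 0.107], 'p': 0.69}]
```

View pics/e1.png

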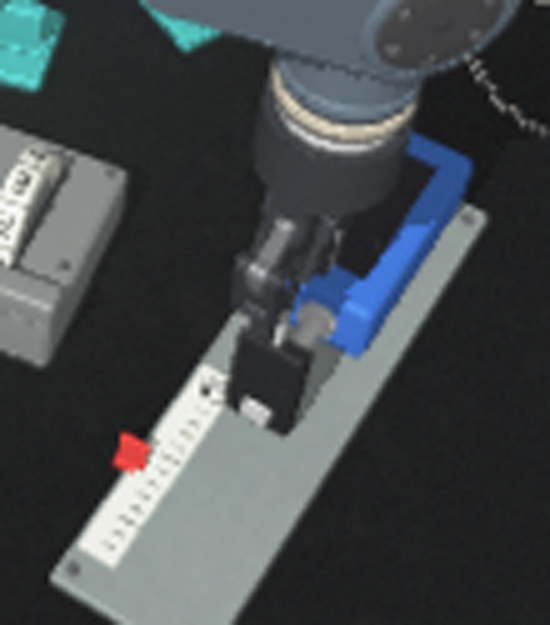

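```bash
cat >> h.py <<'E'
def redx(p,th=.002):
    # red blob near marker; returns local x along gauge (base-centre frame)
    g=place(np.array([[-.10,.048,.023]]),*GA)[0]; uv=proj(p,[g])[0].round().astype(int); roi=(uv[0]-16,uv[1]-16,32,32); a=up(p,roi)
    m=((a[...,0]>110)&(a[...,0]>a[...,1]*1.7)&(a[...,0]>a[...,2]*1.7)).astype(np.uint8); m=biggest(m)
    f=lambda v:1-(lambda r:(r&m).sum()/(r|m).sum())(render(p,[place(box(-.009,.009,-th/2,th/2,.01,.036),v[0]/100,v[1]/100,0)+0],(GA[0],GA[1],GA[2]),roi))
    r=minimize(f,[-10,4.8],method="Nelder-Mead",options=dict(initial_simplex=[[-10,4.8],[-9,4.8],[-10,5.2]]))
    b=min(((f([x,4.8]),x) for x in np.arange(-13,-7,.02)))
    return r.x/100,r.fun,b[1]/100,b[0]
E
python3 - <<'E'
from h import *
t,s=pics()
for p in(t,s):
    for th in(.002,.006): print([np.round(q,4) for q in redx(p,th)])
crop(t,"e2",345,215,40,60,10); 
E
```

```text
[array([-0.1009,  0.0542]), np.float64(0.455), np.float64(-0.1012), np.float64(0.6372)]
[array([-0.1   ,  0.0522]), np.float64(0.3431), np.float64(-0.1006), np.float64(0.5427)]
[array([-0.1066,  0.0516]), np.float64(0.6198), np.float64(-0.1072), np.float64(0.6391)]
[array([-0.1049,  0.0507]), np.float64(0.4577), np.float64(-0.1038), np.float64(0.4772)]
```

```bash
python3 -m creep '[{"offset":[0.1,2.5,-0.3],"dr":[0,0,0]},{"offset":[0.1,5,-0.3],"dr":[0,0,0]},{"offset":[0.1,7.5,-0.3],"dr":[0,0,0]},{"offset":[0.1,7.5,-0.3],"dr":[0,0,0]},{"offset":[0.1,7.5,-0.3],"dr":[0,0,0]}]' 5; python3 -c "
from h import *
st()"
python3 -m creep '[{"offset":[0,0,0],"dr":[0,0,0]},{"offset":[0,0,0],"dr":[0,0,0]},{"offset":[0,0,0],"dr":[0,0,0]},{"offset":[0,0,0],"dr":[0,0,0]},{"offset":[0,0,0],"dr":[0,0,0]}]' 0 80; python3 -c "
from h import *
st()
P=np.array(ctrl.read_state()['ee_pos']); c,s=np.cos(GA[2]),np.sin(GA[2]); d=P[:2]-GA[:2]; print(d@[c,s],d@[-s,c])"
```

```text
t: 44.0
ee_pos: [0.5205, -0.367, 0.2377]
orientation: [-0.481, 0.52, -0.519, 0.478]
force: [0.0, -0.4, 0.2]
grip_width: 0.587
t 44.0 grasp [ 0.52   -0.3672  0.0827] y [-0.003 -0.002 -1.   ] zyaw -4.6 F [ 0.01 -0.37  0.19] grip 0.587 j [-0.789  0.756  1.521 -0.004  0.866 -0.706]
t: 44.5
ee_pos: [0.5214, -0.3673, 0.2395]
orientation: [0.48, -0.518, 0.521, -0.479]
force: [2.9, 1.0, 6.4]
grip_width: 0.152
t 44.5 grasp [ 0.5216 -0.368   0.0845] y [ 0.001 -0.005 -1.   ] zyaw -4.59 F [2.92 0.98 6.41] grip 0.152 j [-0.788  0.754  1.52  -0.003  0.864 -0.706]
-0.036607968676937476 -0.0012969207845261004
```

View pics/e2.png

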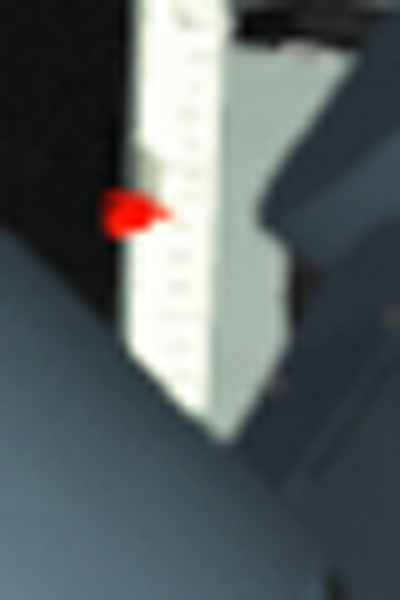

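```bash
python3 - <<'E'
from h import *
t,s=pics()
crop(s,"e3",295,270,50,45,14); crop(t,"e4",350,205,30,40,14)
def loc(P): 
    c,s_=np.cos(GA[2]),np.sin(GA[2]); d=P[:2]-np.array(GA[:2]); return round(d@[c,s_],4),round(d@[-s_,c],4)
for x in (-.0366,-.09,-.10,-.11):
    for z in (.01,.036):
        P=place(np.array([[x,.048,z]]),*GA); print(x,z,"S",((proj(s,P)[0]-[295,270]+.5)*14).round(),"T",((proj(t,P)[0]-[350,205]+.5)*14).round())
E
```

```text
-0.0366 0.01 S [382. -41.] T [129. 180.]
-0.0366 0.036 S [ 396. -106.] T [155. 174.]
-0.09 0.01 S [259. 135.] T [118. 398.]
-0.09 0.036 S [271.  70.] T [144. 397.]
-0.1 0.01 S [236. 168.] T [116. 439.]
-0.1 0.036 S [248. 104.] T [142. 439.]
-0.11 0.01 S [212. 202.] T [114. 480.]
-0.11 0.036 S [223. 138.] T [140. 481.]
```

View pics/e3.png

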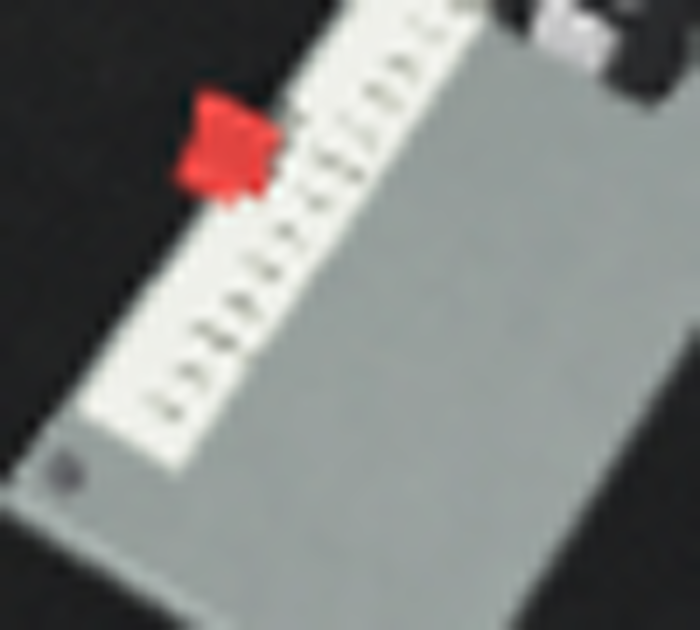

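View pics/e4.png

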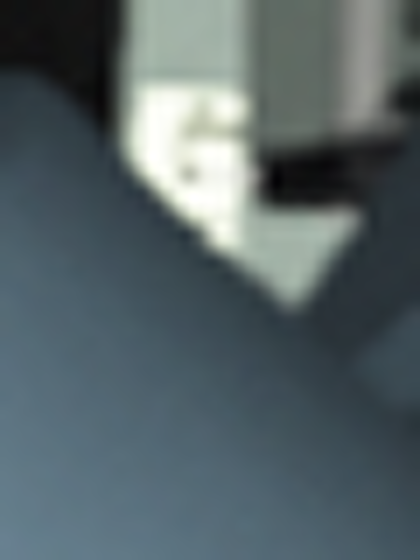

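```bash
cat >> h.py <<'E'
def redfit(p,th=.004,z0=.01):
    g=place(np.array([[-.10,.048,.023]]),*GA)[0]; uv=proj(p,[g])[0].round().astype(int); roi=(uv[0]-16,uv[1]-16,32,32); a=up(p,roi)
    m=((a[...,0]>110)&(a[...,0]>a[...,1]*1.7)&(a[...,0]>a[...,2]*1.7)).astype(np.uint8); m=biggest(m)
    def f(v):
        r=render(p,[place(box(-th/2,th/2,-.009,.009,z0,z0+.026),v[0]/100,v[1]/100,0)],GA,roi); return 1-(r&m).sum()/(r|m).sum()
    r=minimize(f,[-10,4.8],method="Nelder-Mead",options=dict(initial_simplex=[[-10,4.8],[-9,4.8],[-10,5.2]]))
    b=min(((f([x,4.8]),x) for x in np.arange(-13,-7,.02)))
    return np.round(r.x/100,4),round(r.fun,3),round(b[1]/100,4),round(b[0],3)
E
python3 - <<'E'
from h import *
t,s=pics()
T0=dict(t); T0["image"]=cv2.cvtColor(cv2.imread("pics/top0.png"),cv2.COLOR_BGR2RGB)
for p in(T0,s):
    for th in(.002,.004,.006): print(th,redfit(p,th))
E
```

```text
0.002 (array([-0.0998,  0.051 ]), np.float64(0.72), np.float64(-0.1002), np.float64(0.724))
0.004 (array([-0.1   ,  0.0519]), np.float64(0.599), np.float64(-0.1002), np.float64(0.616))
0.006 (array([-0.1   ,  0.0517]), np.float64(0.511), np.float64(-0.1008), np.float64(0.523))
0.002 (array([-0.103 ,  0.0486]), np.float64(0.24), np.float64(-0.1038), np.float64(0.255))
0.004 (array([-0.1032,  0.049 ]), np.float64(0.204), np.float64(-0.1036), np.float64(0.217))
0.006 (array([-0.1043,  0.0488]), np.float64(0.175), np.float64(-0.1046), np.float64(0.186))
```

```bash
cat >> h.py <<'E'
def gst():
    q=ctrl.read_state(); R=Ro.from_quat(q["orientation"]).as_matrix(); P=np.array(q["ee_pos"])+R[:,1]*.155; c,s=np.cos(GA[2]),np.sin(GA[2]); d=P[:2]-np.array(GA[:2]); print("t",round(q["t"],2),"gauge local grasp",np.round([d@[c,s],d@[-s,c],P[2]],4),"pull",round(-.0366-d@[c,s],4),"F",np.round(q["force"],1),"grip mm",round(q["grip_width"]*85,1),"tooly",R[:,1].round(3))
E
python3 -m creep '[{"offset":[0,0,-1],"dr":[0,0,0]},{"offset":[0,0,-2],"dr":[0,0,0]},{"offset":[0,0,-3],"dr":[0,0,0]},{"offset":[0,0,-4],"dr":[0,0,0]},{"offset":[0,0,-5],"dr":[0,0,0]},{"offset":[0,0,-5.8],"dr":[0,0,0]},{"offset":[0,0,-6.4],"dr":[0,0,0]},{"offset":[0,0,-6.4],"dr":[0,0,0]}]'
python3 - <<'E'
from h import *
gst(); t,s=pics(); gst(); crop(s,"f1",285,240,65,60,12); crop(t,"f2",345,195,50,55,12)
E
```

```text
t: 45.5
ee_pos: [0.4585, -0.3622, 0.2395]
orientation: [0.48, -0.517, 0.522, -0.479]
force: [8.6, 1.8, 4.8]
grip_width: 0.149
t 45.5 gauge local grasp [-0.099  -0.0021  0.0845] pull 0.0624 F [8.6 1.8 4.8] grip mm 12.6 tooly [ 0.004 -0.005 -1.   ]
t 45.6 gauge local grasp [-0.0988 -0.0021  0.0845] pull 0.0622 F [10.3  2.7  3.8] grip mm 12.9 tooly [ 0.004 -0.006 -1.   ]
```

View pics/f1.png

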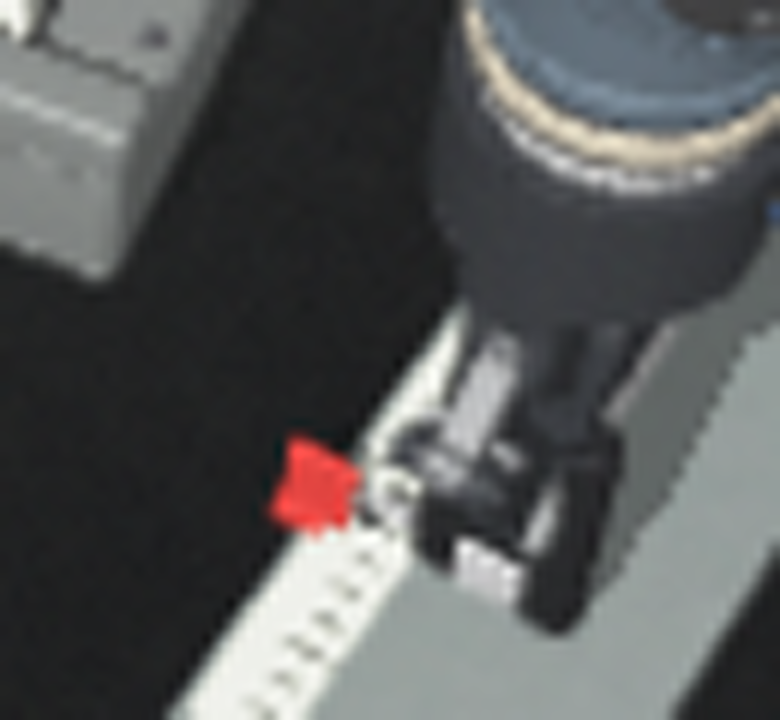

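View pics/f2.png

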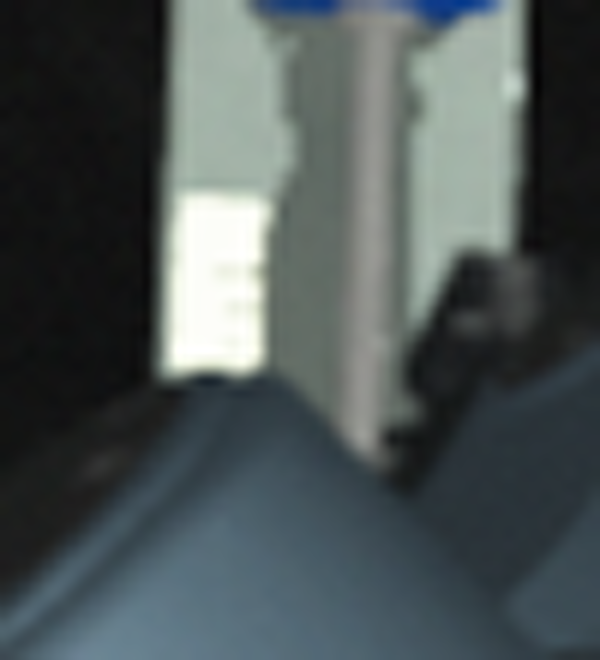

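```bash
python3 - <<'E'
from h import *
s=ctrl.camera("scene")
def loc(P): 
    c,s_=np.cos(GA[2]),np.sin(GA[2]); d=P[:2]-np.array(GA[:2]); return round(d@[c,s_],4),round(d@[-s_,c],4)
for z in(.011,.015,.02,.026): print(z,"home",loc(unproj(s,(285+205.5/5-.5,205+315.5/5-.5),z)),"now",loc(unproj(s,(285+370.5/12-.5,240+515.5/12-.5),z)))
print(redfit(s,.004))
S0=dict(s); S0["image"]=cv2.cvtColor(cv2.imread("pics/scene0.png"),cv2.COLOR_BGR2RGB)
crop(S0,"f3",318,256,22,22,25); crop(s,"f4",303,270,24,22,25)
T0=cv2.imread("pics/top0.png"); cv2.imwrite("pics/f5.png",cv2.resize(T0[205:225,355:385],None,fx=22,fy=22,interpolation=cv2.INTER_CUBIC))
gst()
E
```

```text
0.011 home (np.float64(-0.0336), np.float64(0.0365)) now (np.float64(-0.0964), np.float64(0.0363))
0.015 home (np.float64(-0.0361), np.float64(0.0357)) now (np.float64(-0.0987), np.float64(0.0355))
0.02 home (np.float64(-0.0393), np.float64(0.0347)) now (np.float64(-0.1015), np.float64(0.0345))
0.026 home (np.float64(-0.043), np.float64(0.0334)) now (np.float64(-0.1049), np.float64(0.0332))
(array([-0.1032,  0.0487]), np.float64(0.201), np.float64(-0.1036), np.float64(0.214))
t 45.65 gauge local grasp [-0.0987 -0.002   0.0845] pull 0.0621 F [8.7 2.1 4.8] grip mm 13.1 tooly [ 0.004 -0.005 -1.   ]
```

View pics/f3.png

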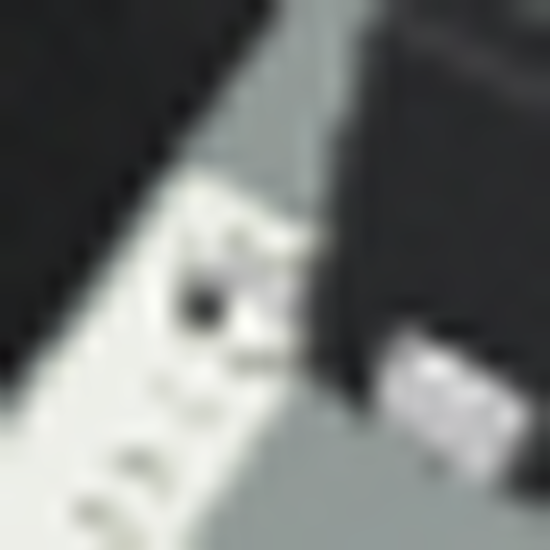

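View pics/f4.png

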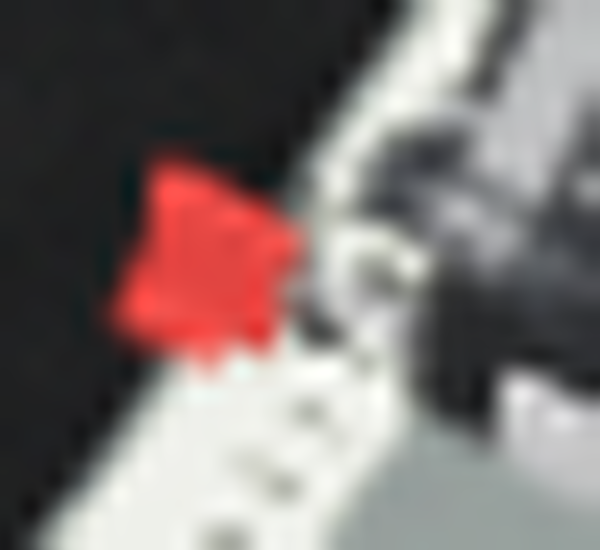

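View pics/f5.png

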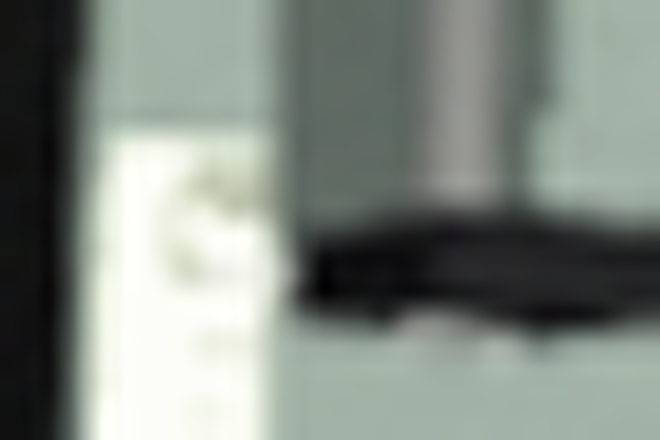

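```bash
python3 - <<'E'
from h import *
s=ctrl.camera("scene"); t=ctrl.camera("top")
T0=dict(t); T0["image"]=cv2.cvtColor(cv2.imread("pics/top0.png"),cv2.COLOR_BGR2RGB)
S0=dict(s); S0["image"]=cv2.cvtColor(cv2.imread("pics/scene0.png"),cv2.COLOR_BGR2RGB)
def prism(P2,ax):  # 2D pts; ax: which extr
    return np.array(P2)
def models(w,d,h):
    H=[.010,.010+h]
    yield "tri_in",np.array([[0,-d/2,z] for z in H]+[[sx*w/2,d/2,z] for sx in(1,-1) for z in H])
    yield "tri_out",np.array([[0,d/2,z] for z in H]+[[sx*w/2,-d/2,z] for sx in(1,-1) for z in H])
    yield "box",box(-w/2,w/2,-d/2,d/2,*H)
    yield "tri_down",np.array([[0,yy,H[0]] for yy in(-d/2,d/2)]+[[sx*w/2,yy,H[1]] for sx in(1,-1) for yy in(-d/2,d/2)])
    yield "tri_up",np.array([[0,yy,H[1]] for yy in(-d/2,d/2)]+[[sx*w/2,yy,H[0]] for sx in(1,-1) for yy in(-d/2,d/2)])
    yield "pyr_down",np.array([[0,0,H[0]]]+[[sx*w/2,yy,H[1]] for sx in(1,-1) for yy in(-d/2,d/2)])
def setup(p):
    g=place(np.array([[-.10,.048,.023]]),*GA)[0]; uv=proj(p,[g])[0].round().astype(int); roi=(uv[0]-12,uv[1]-12,24,24); a=up(p,roi)
    r=a[...,0]-(a[...,1]+a[...,2])/2
    return p,roi,biggest((r>80).astype(np.uint8))
I={"T":setup(T0),"S":setup(S0)}
for k,(p,roi,m) in I.items(): print(k,m.sum()/16); cv2.imwrite(f"pics/red{k}.png",cv2.resize(m*255,None,fx=4,fy=4))
res=[]
for w in(.004,.008,.012,.018):
  for d in (.004,.008,.012,.018):
    for n,B in models(w,d,.026):
      o=[]
      for k,(p,roi,m) in I.items():
        f=lambda v:1-(lambda r:(r&m).sum()/(r|m).sum())(render(p,[place(B,v[0]/100,v[1]/100,0)],GA,roi))
        r=minimize(f,[-10,4.8],method="Nelder-Mead",options=dict(initial_simplex=[[-10,4.8],[-9.3,4.8],[-10,5.4]]))
        o+=[round(r.fun,3),np.round(r.x/100,4).tolist()]
      res.append((o[0]+o[2],n,w,d,o))
res.sort(key=lambda q:q[0])
for q in res[:10]: print(q)
E
```

```text
T 22.5625
S 40.3125
(np.float64(0.395), 'tri_in', 0.018, 0.018, [np.float64(0.157), [-0.1003, 0.0477], np.float64(0.238), [-0.104, 0.047]])
(np.float64(0.396), 'tri_up', 0.018, 0.012, [np.float64(0.222), [-0.0999, 0.0507], np.float64(0.174), [-0.1005, 0.0502]])
(np.float64(0.401), 'tri_in', 0.012, 0.018, [np.float64(0.227), [-0.1002, 0.0477], np.float64(0.174), [-0.1041, 0.0469]])
(np.float64(0.42000000000000004), 'tri_up', 0.012, 0.018, [np.float64(0.25), [-0.0995, 0.0501], np.float64(0.17), [-0.1015, 0.0487]])
(np.float64(0.44500000000000006), 'tri_down', 0.012, 0.018, [np.float64(0.275), [-0.1001, 0.0524], np.float64(0.17), [-0.1076, 0.0479]])
(np.float64(0.459), 'tri_in', 0.018, 0.012, [np.float64(0.193), [-0.1001, 0.05], np.float64(0.266), [-0.1033, 0.0472]])
(np.float64(0.464), 'tri_up', 0.012, 0.012, [np.float64(0.23), [-0.1007, 0.0507], np.float64(0.234), [-0.1022, 0.0498]])
(np.float64(0.472), 'box', 0.012, 0.012, [np.float64(0.224), [-0.1009, 0.051], np.float64(0.248), [-0.106, 0.0479]])
(np.float64(0.48), 'pyr_down', 0.012, 0.018, [np.float64(0.22), [-0.1002, 0.0539], np.float64(0.26), [-0.1083, 0.0459]])
(np.float64(0.514), 'pyr_down', 0.018, 0.018, [np.float64(0.333), [-0.1015, 0.0538], np.float64(0.181), [-0.1103, 0.0465]])
```

```bash
python3 - <<'E'
from h import *
s=ctrl.camera("scene"); t=ctrl.camera("top")
T0=dict(t); T0["image"]=cv2.cvtColor(cv2.imread("pics/top0.png"),cv2.COLOR_BGR2RGB)
S0=dict(s); S0["image"]=cv2.cvtColor(cv2.imread("pics/scene0.png"),cv2.COLOR_BGR2RGB)
xs=np.arange(-.02,-.17,-.0002); ys=np.arange(.068,.012,-.0002)
Y,X=np.meshgrid(ys,xs,indexing="ij")
out=[]
for p in(T0,S0,s):
    P=place(np.c_[X.ravel(),Y.ravel(),np.full(X.size,.0105)],*GA)
    uv=proj(p,P).astype(np.float32).reshape(*X.shape,2); a=cv2.cvtColor(cv2.remap(p["image"],uv,None,cv2.INTER_CUBIC),cv2.COLOR_RGB2BGR)
    for k in range(2,17): cv2.line(a,(int((k*.01-.02)/.0002),0),(int((k*.01-.02)/.0002),6),(0,255,0) if k%5 else (0,255,255),1)
    out.append(a)
    g=a[:,:,1].astype(float); b=g[150:210].mean(0)
cv2.imwrite("pics/rect.png",np.vstack(out)[:, :])
print(np.vstack(out).shape); gst()
E
```

```text
(840, 751, 3)
t 45.85 gauge local grasp [-0.0986 -0.002   0.0845] pull 0.062 F [10.3  3.4  4.8] grip mm 13.3 tooly [ 0.004 -0.006 -1.   ]
```

View pics/rect.png

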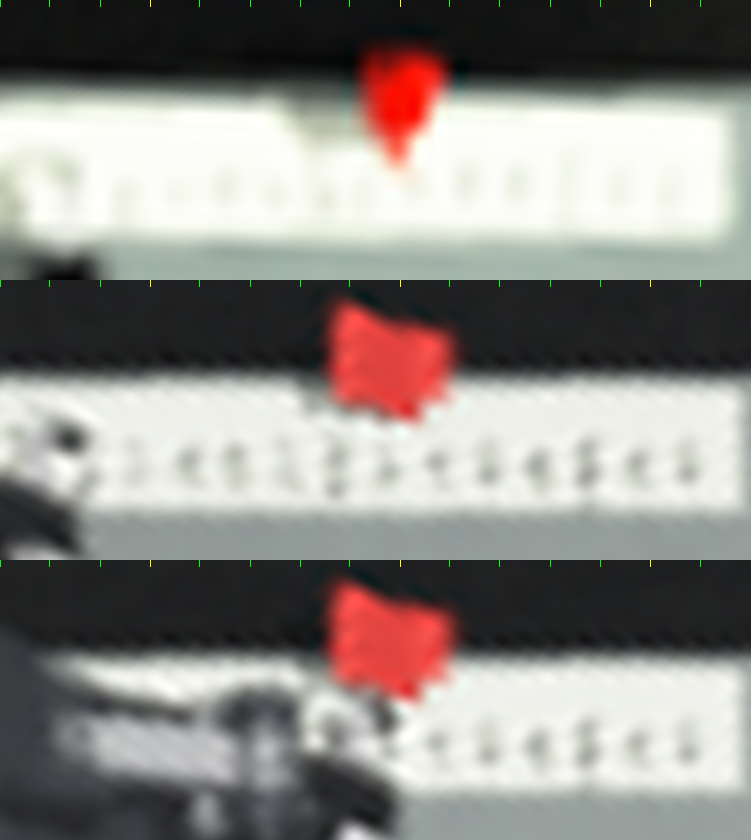

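```bash
python3 -m creep '[{"offset":[0,0,-0.15],"dr":[0,0,0]},{"offset":[0,0,-0.28],"dr":[0,0,0]},{"offset":[0,0,-0.28],"dr":[0,0,0]},{"offset":[0,0,-0.28],"dr":[0,0,0]}]'
python3 - <<'E'
from h import *
s=ctrl.camera("scene"); gst()
xs=np.arange(-.06,-.13,-.0001); ys=np.arange(.068,.012,-.0001)
Y,X=np.meshgrid(ys,xs,indexing="ij")
P=place(np.c_[X.ravel(),Y.ravel(),np.full(X.size,.0105)],*GA)
uv=proj(s,P).astype(np.float32).reshape(*X.shape,2); cv2.imwrite("pics/rect2.png",cv2.cvtColor(cv2.remap(s["image"],uv,None,cv2.INTER_CUBIC),cv2.COLOR_RGB2BGR))
E
```

```text
t: 46.25
ee_pos: [0.4561, -0.362, 0.2395]
orientation: [0.48, -0.517, 0.522, -0.479]
force: [9.0, 2.2, 4.3]
grip_width: 0.152
t 46.3 gauge local grasp [-0.1013 -0.0021  0.0845] pull 0.0647 F [10.1  2.4  4.1] grip mm 13.0 tooly [ 0.004 -0.006 -1.   ]
```

View pics/rect2.png

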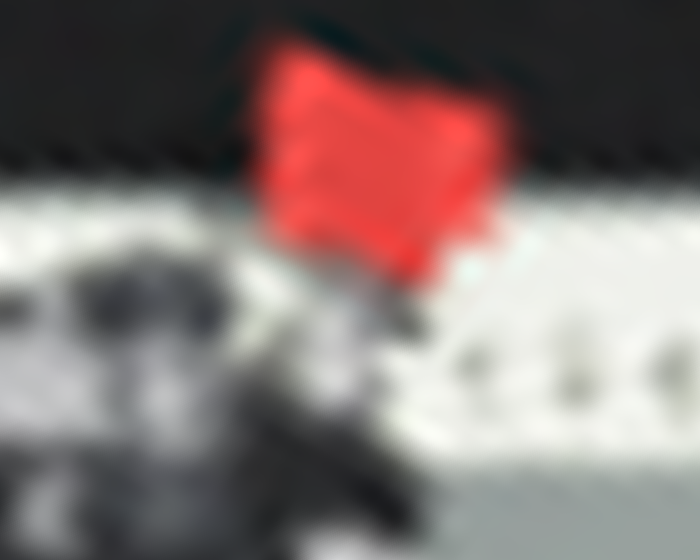

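```bash
H='[{"offset":[0,0,0],"dr":[0,0,0]}]'; python3 -m creep '[{"offset":[0,0,-0.02],"dr":[0,0,0]},{"offset":[0,0,-0.02],"dr":[0,0,0]},{"offset":[0,0,-0.02],"dr":[0,0,0]},{"offset":[0,0,-0.02],"dr":[0,0,0]},{"offset":[0,0,-0.02],"dr":[0,0,0]},{"offset":[0,0,-0.02],"dr":[0,0,0]},{"offset":[0,0,-0.02],"dr":[0,0,0]},{"offset":[0,0,-0.02],"dr":[0,0,0]}]' >/dev/null; python3 -c "
from h import *
gst()"
python3 -m creep '[{"offset":[0,0,0],"dr":[0,0,0]},{"offset":[0,0,0],"dr":[0,0,0]},{"offset":[0,0,0],"dr":[0,0,0]},{"offset":[0,0,0],"dr":[0,0,0]},{"offset":[0,0,0],"dr":[0,0,0]},{"offset":[0,0,0],"dr":[0,0,0]},{"offset":[0,0,0],"dr":[0,0,0]},{"offset":[0,0,0],"dr":[0,0,0]}]' >/dev/null; python3 -c "
from h import *
gst()"
python3 -m creep '[{"offset":[0,0,0],"dr":[0,0,0]},{"offset":[0,0,0],"dr":[0,0,0]},{"offset":[0,0,0],"dr":[0,0,0]},{"offset":[0,0,0],"dr":[0,0,0]},{"offset":[0,0,0],"dr":[0,0,0]},{"offset":[0,0,0],"dr":[0,0,0]},{"offset":[0,0,0],"dr":[0,0,0]},{"offset":[0,0,0],"dr":[0,0,0]}]' >/dev/null; python3 -c "
from h import *
gst()
s=ctrl.camera('scene'); crop(s,'f6',285,240,65,60,12)"
```

```text
t 47.1 gauge local grasp [-0.1016 -0.0021  0.0845] pull 0.065 F [10.   2.   3.7] grip mm 13.0 tooly [ 0.004 -0.006 -1.   ]
t 47.9 gauge local grasp [-0.1015 -0.002   0.0845] pull 0.0649 F [9.5 2.2 3.7] grip mm 12.8 tooly [ 0.004 -0.006 -1.   ]
t 48.7 gauge local grasp [-0.1015 -0.002   0.0845] pull 0.0649 F [9.7 1.6 4.5] grip mm 13.4 tooly [ 0.004 -0.006 -1.   ]
```

View pics/f6.png

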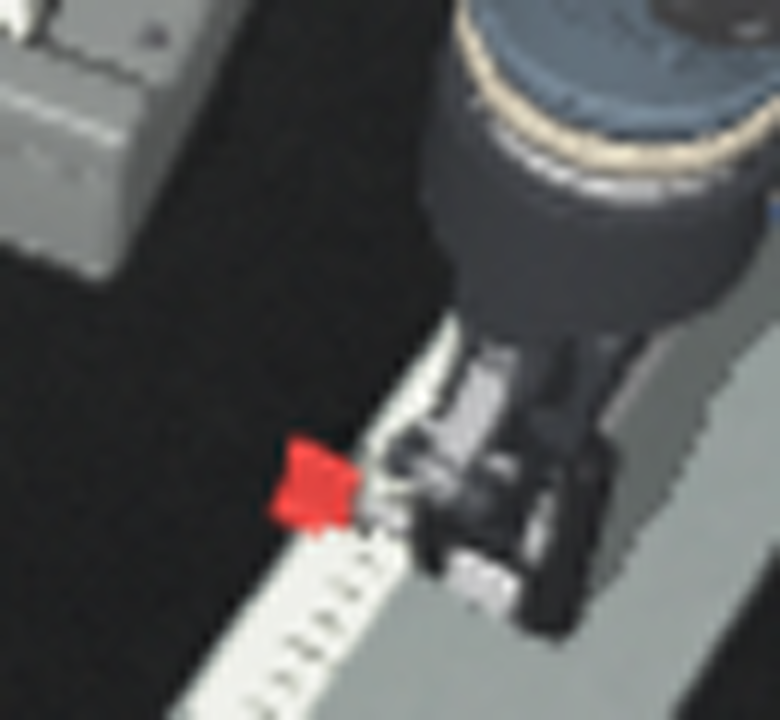

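```bash

python3 -m creep '[{"offset":[0,0,0],"dr":[0,0,0]},{"offset":[0,0,0],"dr":[0,0,0]},{"offset":[0,0,0],"dr":[0,0,0]},{"offset":[0,0,0],"dr":[0,0,0]},{"offset":[0,0,0],"dr":[0,0,0]},{"offset":[0,0,0],"dr":[0,0,0]},{"offset":[0,0,0],"dr":[0,0,0]},{"offset":[0,0,0],"dr":[0,0,0]}]' >/dev/null; python3 -c "
from h import *
gst()"
python3 -m creep '[{"offset":[0,0,0],"dr":[0,0,0]},{"offset":[0,0,0],"dr":[0,0,0]},{"offset":[0,0,0],"dr":[0,0,0]},{"offset":[0,0,0],"dr":[0,0,0]},{"offset":[0,0,0],"dr":[0,0,0]},{"offset":[0,0,0],"dr":[0,0,0]},{"offset":[0,0,0],"dr":[0,0,0]},{"offset":[0,0,0],"dr":[0,0,0]}]' >/dev/null; python3 -c "
from h import *
gst()"
python3 -m creep '[{"offset":[0,0,0],"dr":[0,0,0]},{"offset":[0,0,0],"dr":[0,0,0]},{"offset":[0,0,0],"dr":[0,0,0]},{"offset":[0,0,0],"dr":[0,0,0]},{"offset":[0,0,0],"dr":[0,0,0]},{"offset":[0,0,0],"dr":[0,0,0]},{"offset":[0,0,0],"dr":[0,0,0]},{"offset":[0,0,0],"dr":[0,0,0]}]' >/dev/null; python3 -c "
from h import *
gst()"
python3 -m creep '[{"offset":[0,0,0],"dr":[0,0,0]},{"offset":[0,0,0],"dr":[0,0,0]},{"offset":[0,0,0],"dr":[0,0,0]},{"offset":[0,0,0],"dr":[0,0,0]},{"offset":[0,0,0],"dr":[0,0,0]},{"offset":[0,0,0],"dr":[0,0,0]},{"offset":[0,0,0],"dr":[0,0,0]},{"offset":[0,0,0],"dr":[0,0,0]}]' >/dev/null; python3 -c "
from h import *
gst()"
python3 -m creep '[{"offset":[0,0,0],"dr":[0,0,0]},{"offset":[0,0,0],"dr":[0,0,0]},{"offset":[0,0,0],"dr":[0,0,0]},{"offset":[0,0,0],"dr":[0,0,0]},{"offset":[0,0,0],"dr":[0,0,0]},{"offset":[0,0,0],"dr":[0,0,0]},{"offset":[0,0,0],"dr":[0,0,0]},{"offset":[0,0,0],"dr":[0,0,0]}]' >/dev/null; python3 -c "
from h import *
gst()"
python3 -m creep '[{"offset":[0,0,0],"dr":[0,0,0]},{"offset":[0,0,0],"dr":[0,0,0]},{"offset":[0,0,0],"dr":[0,0,0]},{"offset":[0,0,0],"dr":[0,0,0]},{"offset":[0,0,0],"dr":[0,0,0]},{"offset":[0,0,0],"dr":[0,0,0]}]' >/dev/null; python3 -c "
from h import *
gst()"
```

```text
t 49.55 gauge local grasp [-0.1015 -0.0021  0.0845] pull 0.0649 F [9.4 2.2 4.5] grip mm 12.9 tooly [ 0.004 -0.006 -1.   ]
t 50.35 gauge local grasp [-0.1015 -0.0021  0.0845] pull 0.0649 F [9.7 2.8 4.1] grip mm 13.0 tooly [ 0.004 -0.006 -1.   ]
t 51.15 gauge local grasp [-0.1015 -0.002   0.0845] pull 0.0649 F [9.1 2.6 4.5] grip mm 13.0 tooly [ 0.004 -0.006 -1.   ]
t 51.95 gauge local grasp [-0.1015 -0.0021  0.0845] pull 0.0649 F [9.6 2.7 3.9] grip mm 13.0 tooly [ 0.004 -0.006 -1.   ]
t 52.75 gauge local grasp [-0.1015 -0.0021  0.0845] pull 0.0649 F [9.5 3.2 4.4] grip mm 13.1 tooly [ 0.004 -0.006 -1.   ]
t 53.35 gauge local grasp [-0.1015 -0.0021  0.0845] pull 0.0649 F [9.8 2.4 4. ] grip mm 13.0 tooly [ 0.004 -0.006 -1.   ]
```

```bash
python3 -m creep '[{"offset":[0,0,1],"dr":[0,0,0]},{"offset":[0,0,2.2],"dr":[0,0,0]},{"offset":[0,0,3.4],"dr":[0,0,0]},{"offset":[0,0,4.6],"dr":[0,0,0]},{"offset":[0,0,5.6],"dr":[0,0,0]},{"offset":[0,0,6.3],"dr":[0,0,0]},{"offset":[0,0,6.5],"dr":[0,0,0]},{"offset":[0,0,6.5],"dr":[0,0,0]}]' >/dev/null; python3 -c "
from h import *
gst()"
python3 -m creep '[{"offset":[0,0,0],"dr":[0,0,0]},{"offset":[0,0,0],"dr":[0,0,0]},{"offset":[0,0,0],"dr":[0,0,0]},{"offset":[0,0,0],"dr":[0,0,0]},{"offset":[0,-3,0],"dr":[0,0,0]},{"offset":[0,-7,0],"dr":[0,0,0]},{"offset":[0,-11,0],"dr":[0,0,0]},{"offset":[0,-15,0],"dr":[0,0,0]}]' 5
python3 -c "
from h import *
gst();st()"
```

```text
t 54.15 gauge local grasp [-0.0381 -0.002   0.0845] pull 0.0015 F [4.2 0.6 6.7] grip mm 12.9 tooly [ 0.001 -0.005 -1.   ]
t: 54.95
ee_pos: [0.5184, -0.3664, 0.3887]
orientation: [-0.481, 0.52, -0.519, 0.478]
force: [1.0, -0.5, 0.2]
grip_width: 0.583
t 54.95 gauge local grasp [-0.0403 -0.0008  0.2337] pull 0.0037 F [ 1.  -0.5  0.2] grip mm 49.6 tooly [-0.004 -0.001 -1.   ]
t 54.95 grasp [ 0.5178 -0.3666  0.2337] y [-0.004 -0.001 -1.   ] zyaw -4.6 F [ 0.95 -0.53  0.18] grip 0.583 j [-0.79   0.559  1.422 -0.004  1.163 -0.709]
```

```bash
python3 -m creep '[{"offset":[-4,-0.5,-1.5],"dr":[0,0,0]},{"offset":[-8.5,-1,-3],"dr":[0,0,0]},{"offset":[-13,-1.5,-4.5],"dr":[0,0,0]},{"offset":[-17.5,-2,-6],"dr":[0,0,0]},{"offset":[-22,-2,-7.5],"dr":[0,0,0]},{"offset":[-26.5,-2,-9],"dr":[0,0,0]},{"offset":[-31,-2,-10.5],"dr":[0,0,0]},{"offset":[-35,-2,-12],"dr":[0,0,0]}]' 5
python3 - <<'E'
from h import *
st(); t,s=pics(); save(t,"z_t"); save(s,"z_s"); wheelpic("z_w",t,s)
crop(t,"z_tb",130,95,280,200,2.85); crop(s,"z_sb",90,120,310,220,2.55)
xs=np.arange(-.02,-.17,-.0002); ys=np.arange(.068,.012,-.0002); Y,X=np.meshgrid(ys,xs,indexing="ij"); out=[]
S0=dict(s); S0["image"]=cv2.cvtColor(cv2.imread("pics/scene0.png"),cv2.COLOR_BGR2RGB)
for p in(t,s,S0):
    P=place(np.c_[X.ravel(),Y.ravel(),np.full(X.size,.0105)],*GA); uv=proj(p,P).astype(np.float32).reshape(*X.shape,2); out.append(cv2.cvtColor(cv2.remap(p["image"],uv,None,cv2.INTER_CUBIC),cv2.COLOR_RGB2BGR))
cv2.imwrite("pics/z_r.png",cv2.resize(np.vstack(out),None,fx=.7,fy=.7))
E
```

```text
t: 55.75
ee_pos: [0.426, -0.0062, 0.4073]
orientation: [-0.481, 0.52, -0.519, 0.478]
force: [0.7, 0.5, 0.0]
grip_width: 0.587
t 55.75 grasp [ 0.4256 -0.0064  0.2523] y [-0.003 -0.002 -1.   ] zyaw -4.6 F [0.68 0.53 0.04] grip 0.587 j [-0.277  0.257  1.903 -0.003  0.985 -0.195]
```

View pics/z_sb.png

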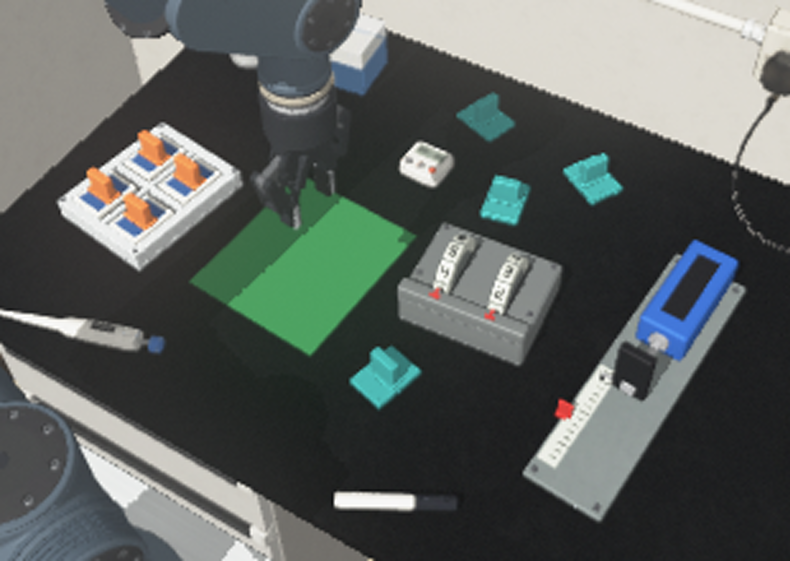

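View pics/z_w.png

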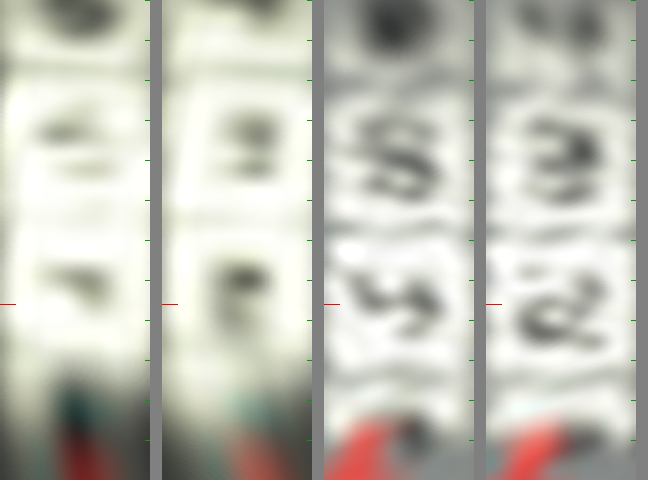

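View pics/z_r.png

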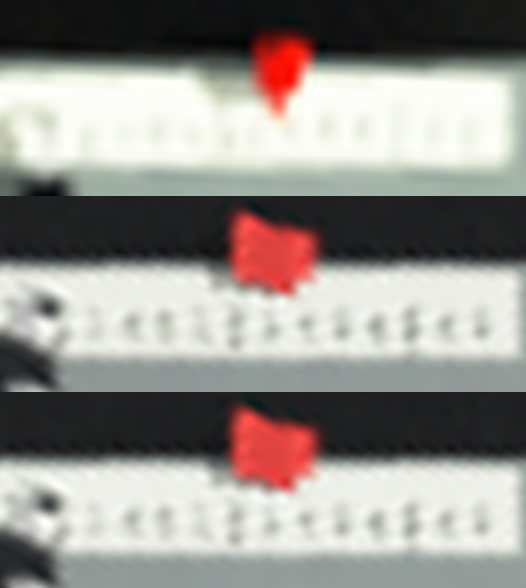

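View pics/z_tb.png

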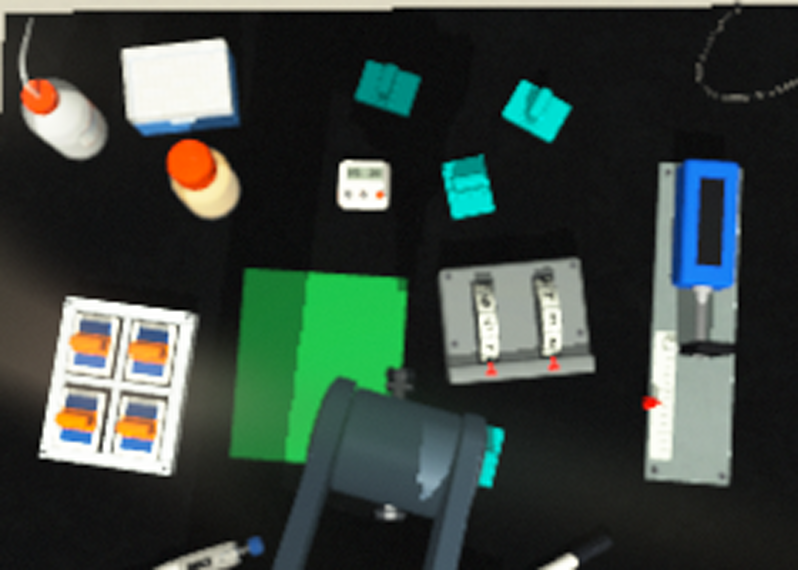

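All four plates are in the bed, the handle is home, and the bottle (190,180), timer (363,185) and look-alikes have not moved. I'm handing in.

```bash
python3 -c "
from bench import ctrl
print(ctrl.close_job())"
```

```text
the job is handed in; nothing more can be done
None
```

The job is done as asked and in the order asked, and I handed it in at about 56 s; it reports no verdict.

- **Plates:** All four were on the mat and are now in the four seats. I pressed each one until it stopped against a hard resistance of 31–46 N. In each case the arm's height put the underside about 20.7 mm above the worktop, against 20 mm for flush. The two near plates sit against one wall of their seats, still inside the opening. My separate check of plate height from the fins in the camera images fitted poorly and settled nothing, so flushness rests on the arm heights and the pictures.
- **Wheels:** The selector shows 4 2. In the scene camera the digits sit at 45.4° (left) and 46.6° (right), against the 46° mark. The top camera reads about 4° lower on both wheels. If the truth lies between the two cameras, the left wheel is about 3° (0.05 rad) short and the right about 2° short. I left them, since correcting them after the pull would have broken the order.
- **Proof pull:** I held the handle at 64.9 mm for about 6 s, then guided it home and released it. The marker read 64.3 mm in one camera and 65.3 mm in the other, so "on the mark" is good to about 1 mm. In the last picture the handle matches its starting position and the marker has not moved.
- **Bystanders:** The bottle, timer and turquoise look-alikes appear unmoved in the last top view; the arm hid part of the near look-alike there, but the scene view shows it in place. I saw no plate knocked aside and no slackening of the grip.

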